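# Gather the gluing wedges into their tray

## Robot

A 6-joint arm with a two-finger parallel gripper is mounted at the origin on the work surface. World frame = base frame: x ahead of the robot, y to its left, z up, the work surface at z = 0. Lengths are in m, angles in rad, forces in N, time in s.
With the tool pointing down it reaches from about 0.35 to 0.775 m from the base axis. Payload 7.3 kg.
Tool frame: the origin (TCP) lies at the very end of the fingers, on their centre line; the grasp point (between the pads) lies 19 mm behind it; x points along the fingers, y is the direction in which the jaws open and shut, and the axes are right-handed (so a half turn about x gives the same grasp; the last joint's range is limited). The gripper opens to 92 mm and grips with 3 to 60 N. Pads are 19 mm wide; open, the fingers measure 130 mm over their backs; the gripper's body (75 mm by 190 mm) begins 47 mm behind the grasp point.
Start: joints at [1.173, 0.342, 1.524, -0, 1.275, -0.146], TCP at [0.131, 0.508, 0.227] pointing down, gripper open.
Joint ranges: [-2.53, 2.53], [-0.77, 2.02], [0.04, 2.7], [-1, 4.14], [0.28, 2.66], [-3.11, 3.11]. Speed limits (rad/s): [2.57, 2.57, 3.14, 3.14, 3.14, 3.14].

## Interface

Orientations are given as [roll, pitch, yaw] about the fixed x, y, z axes, in that order (R = Rz(yaw) Ry(pitch) Rx(roll)).
In Python, from cell import observe, vision, job gives the robot as it stands.
- The arm moves only by the tool send_rows, never from a script. Its argument "motion" is a list of rows, each an object with "hand": the opening, from -1 (shut) to 1 (fully open), so that 0 is half open; "slide": the shift along the tool's x, y, z in mm, a list of three; "spin": the turn about the tool's x in rad. In form: [{"hand": hand, "slide": [tx, ty, tz], "spin": spin}, ...]. A call has 1 to 8 rows; each row shifts and turns the pose as measured when the row begins, along the tool's axes as they then stand; what a row does not reach is not made up. A row lasts 1/10 s, in which the tool goes at most 50 mm and 8.59 degrees, less where a joint would pass 70% of its speed; a pose out of reach is approached as far as the arm can. A call with a gripper value outside its range is refused whole. The fingers move at their own pace and stop on an object; "grip_force" is the grip in N (left out, the last holds). Time passes only in rows, so rows that do not move let the fingers close. It gives the time, the measured TCP pose, the force and the opening at its end, in the units of the state.
- observe(): the state, without advancing time (a new reading comes with each control period).
- vision.read_camera(name): name is "side" or "top"; returns a dict with "pixels" (400x640x3 uint8, blue, green, red), "range_z" (400x640 float32, m along the optical axis (not along the pixel's ray), 0 where there is no reading), "fx", "fy", "cx", "cy" (pixels), "world_from_camera" (4x4, takes a point from camera to world coordinates). Camera axes: x right, y down, z forward; pixel columns grow to the right and rows downward; lengths in m; the calibration is good to about 2 mm. A picture is of the moment at which its call begins.
- job.hand_in(): hands the job in, once; it reports no verdict.
Trained networks look in a picture, given as the dict that the camera call returned (one of the last four; its "shot" number tells which), for a name from the list of things; names that differ only in an ending like _2 or _b are one class to them, and where a whole thing is asked for, a point or a joint stands for the part that bears it (a point fixed in the world has none). Each returns a list of dicts, best first, with "conf" (0 to 1); they miss things now and then, are a little off and sometimes report something else, mostly with a low value. They report only what shows in the picture. A call takes as long as a camera call. They do not tell look-alikes from the thing itself.
- vision.search_frame(picture, thing): "uv" ([column, row] in pixels, amid what is visible of it).
- vision.cut_out(picture, thing): "mask" (400x640 bool, what is visible of it) and "uv" ([column, row] in pixels, amid what is visible of it).
The state is a dict: "time": time; "qpos": joint angles; "qvel": joint speeds; "joint_efforts": joint torques, N m; "tool_pos": TCP position; "tool_rot": TCP orientation; "contact_force": force on the tool from outside, world axes, zero at the start; "torque": the same for the moment, N m; "opening": finger opening in m.
Only numpy, scipy, OpenCV 4.12 (cv2) and the standard library are available. Lean on these libraries where they do the work, as an engineer would, in place of code of your own. Each camera call takes 0.05 s, during which the arm holds its last target.

## Task

Gather the four wooden wedges from the luthier's bench into the four-bay tray, each lying flat on its underside in the bay made for it: long wedges in the long bays, short ones in the short bays, narrow ones in the narrow bays, broad ones in the broad bays. The long narrow wedge props open the heavy hinged plate of the press: work it out backward from under the plate without lifting the plate, so that the plate comes down shut. Leave the two straight blocks with drilled holes, which are not wedges, where they lie.

Things in the scene. Friction and masses are not known exactly. Their poses are not given: they have to be found in the camera images.
- wedge_long_narrow: Pale wooden wedge 100 mm long (x), 26 wide (y), sides parallel; sloping top, 22 mm high at thick end (-x), 4 at thin end (+x). Origin: centre of level underside; balances 11 mm thickward. Starts on the press's board, thin end some 40 mm under the plate, thick end out towards the robot, x within 6 deg of the press's. Clamped by friction (up to 12 N); free after 50 mm straight back along its -x.
- wedge_long_broad: Pale wooden wedge 100 mm long (x), 46 wide (y), sides parallel; sloping top, 22 mm high at thick end (-x), 4 at thin end (+x). Origin: centre of level underside; balances 11 mm thickward. Lies loose on the bench.
- wedge_short_narrow: Pale wooden wedge 62 mm long (x), 26 wide (y), sides parallel; sloping top, 20 mm high at thick end (-x), 4 at thin end (+x). Origin: centre of level underside; balances 7 mm thickward. Lies loose on the bench.
- wedge_short_broad: Pale wooden wedge 62 mm long (x), 46 wide (y), sides parallel; sloping top, 20 mm high at thick end (-x), 4 at thin end (+x). Origin: centre of level underside; balances 7 mm thickward. Lies loose on the bench.
- block_long: Look-alike: straight block of the same pale wood, 100 mm (x) by 26 mm (y) by 18 mm high, level top with two dark drilled holes. Origin: centre of the underside. Stays where it is.
- block_short: Look-alike: straight block of the same pale wood, 62 mm (x) by 46 mm (y) by 18 mm high, level top with two dark drilled holes. Origin: centre of the underside. Stays where it is.
- tray: Fixed plywood tray 225 (x) by 191 (y) by 28 mm high, floor and walls 5 mm; origin: centre of underside, x roughly away from robot. Bays, centre (x, y), inside size mm: long narrow (-45.5, 51.5), 124x78; long broad (-45.5, -41.5), 124x98; short narrow (64.5, 51.5), 86x78; short broad (64.5, -41.5), 86x98. A wedge lies along the tray's x, thick end either way.
- press: Fixed gluing press: wooden board 240 (x) by 180 (y) by 18 mm; origin: centre of underside, x roughly away from robot. On it a dark plate (156x160x28 mm, 1.1 kg) hinged at x = +108 mm, 18 mm up; its near edge is at x = -50 mm, propped about 12 mm above the board, its top then about 58 mm above the bench.
- plate (a joint): Angle of the press plate about its hinge in rad: 0 shut on the base board, growing as the near edge rises; about 0.07 when propped on the wedge. It falls shut by its own weight.
There are look-alikes about, which are no part of the job. Leave any grey look-alike of the wedge_long_broad alone. Leave any green look-alike of the wedge_long_narrow alone.

How it is judged:
By the outcome, as a careful person would: the job done as asked, in the order asked, and still so for the second after the job is handed in, with the robot touching nothing.
It also fails if it takes over 109 s, if anything falls off the work surface, if the arm or the gripper's body presses on something with over 40 N, if the wrist force passes 120 N, or if a joint passes its speed limit or range.

## Working session

There is one attempt and no reset: what is moved stays moved. The work goes in short steps, Python scripts to look and compute and a tool call to move; the robot and the scene stay as the last step left them, time stands still between calls to the robot, and variables do not carry over. Pictures are saved under pics/ and viewed, and the job is handed in when it is done.

Besides the shell and the picture viewer there is one more tool, called after "Emit:" as name(argument=value, ...) on one line, values as JSON. send_rows: Moves the arm, as the interface text tells. Its arguments: {"type":"object","properties":{"motion":{"type":"array","items":{"type":"object","properties":{"hand":{"type":"number"},"slide":{"type":"array","items":{"type":"number"}},"spin":{"type":"number"}}}},"grip_force":{"type":"number"}},"required":["motion"]}

```bash
ls; mkdir -p pics; python3 - <<'E'
from cell import observe, vision, job
import cv2, pickle
print(observe())
for n in ("top","side"):
    p=vision.read_camera(n); cv2.imwrite(f"pics/{n}0.png",p["pixels"]); pickle.dump(p,open(f"{n}0.pkl","wb"))
    print(n,p["fx"],p["fy"],p["cx"],p["cy"],p["world_from_camera"].tolist() if hasattr(p["world_from_camera"],"tolist") else p["world_from_camera"])
    for t in ["wedge_long_narrow","wedge_long_broad","wedge_short_narrow","wedge_short_broad","block_long","block_short","tray","press"]:
        print(t,[(d["uv"],round(float(d["conf"]),2)) for d in vision.search_frame(p,t)])
E
```

```text
pics
{'time': 0.0, 'qpos': array([ 1.17301663e+00,  3.42668751e-01,  1.52501010e+00,  5.05892699e-06,
        1.27540315e+00, -1.45998378e-01]), 'qvel': array([-1.08461087e-03,  6.65915904e-06, -1.55827146e-03,  3.46890388e-04,
       -1.23109968e-04, -5.34897429e-04]), 'joint_efforts': array([-7.94075095e-05, -4.31246352e+01, -2.44219726e+01,  7.17528211e-02,
        5.58433961e-02, -8.03952071e-05]), 'tool_pos': array([0.13061026, 0.50807495, 0.22607539]), 'tool_rot': array([-1.72004283,  1.56930697, -1.97182563]), 'contact_force': array([-0.05860633,  0.2220192 , -1.17386274]), 'torque': array([-0.04100945, -0.04174477, -0.01125802]), 'opening': 0.09158630545772509}
top 407.65336324089117 407.65336324089117 317.26805524238716 202.33680241163958 [[0.08906452266969014, -0.9733375859079749, 0.21137988234563823, 0.3389715153894783], [-0.9960242739187254, -0.08665704558492413, 0.02064466553781677, -0.03835668470825361], [-0.0017766728162942798, -0.212378201116141, -0.9771859306827826, 0.9436068011402271], [0.0, 0.0, 0.0, 1.0]]
wedge_long_narrow [([188.0, 296.5], 0.95), ([182.6, 221.8],
[... 392 characters left out ...]
3902962177556 313.6386022243131 201.3720548112023 [[0.7171941038642934, -0.516643898446881, 0.467666226682986, 0.05088730626473633], [-0.6966663529186865, -0.5479111006620474, 0.4630868368700191, -0.5136638312892694], [0.016988528284380026, -0.6579304735068232, -0.7528870313252967, 0.82687836790377], [0.0, 0.0, 0.0, 1.0]]
wedge_long_narrow [([184.7, 195.2], 0.85), ([226.6, 159.1], 0.54)]
wedge_long_broad [([415.5, 197.4], 0.89)]
wedge_short_narrow [([272.0, 202.0], 0.54)]
wedge_short_broad [([317.3, 171.8], 0.79), ([325.3, 213.0], 0.7)]
block_long [([326.8, 214.1], 0.55)]
block_short [([298.1, 182.7], 0.86)]
tray [([381.8, 261.4], 0.82)]
press [([250.1, 151.9], 0.92), ([317.7, 168.8], 0.74)]
```

View pics/top0.png

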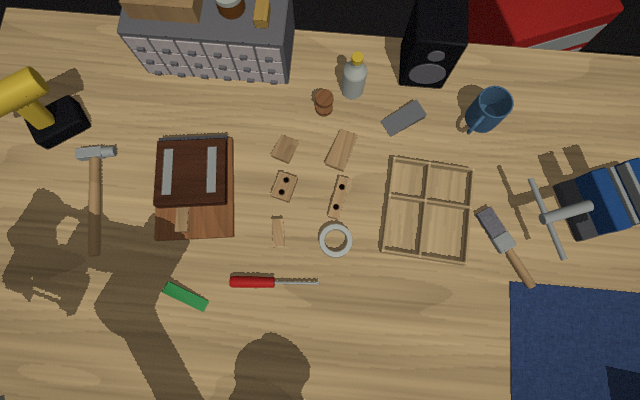

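View pics/side0.png

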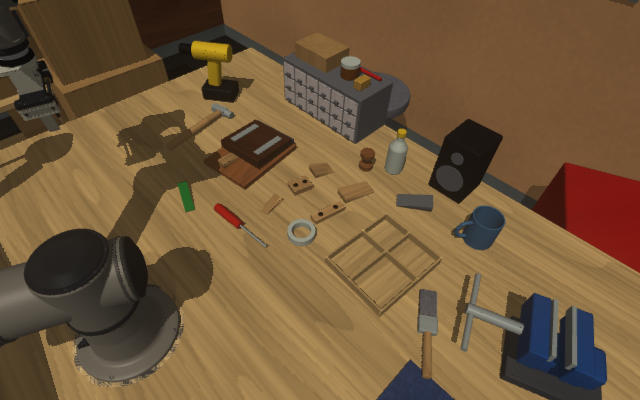

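The pictures show these things, with top-view pixel positions:
- **Press:** about (194,187), with the long narrow wedge sticking out at (182,220).
- **Loose wedges:** long broad (341,150), short broad (285,149) and short narrow (278,231).
- **Blocks:** (284,186) and (339,196).
- **Tray:** about (428,209).
- **Look-alikes:** grey at (403,117) and green at (186,295).

Next I'll measure the poses.

```bash
cat > h.py <<'E'
import numpy as np, cv2
def cloud(p):
    z=p["range_z"].astype(float); v,u=np.mgrid[0:400,0:640]
    P=np.stack([(u-p["cx"])/p["fx"]*z,(v-p["cy"])/p["fy"]*z,z,np.ones_like(z)],-1)
    W=P@np.array(p["world_from_camera"]).T
    W=W[...,:3]; W[z<=0]=np.nan
    return W
def proj(p,X):
    T=np.linalg.inv(np.array(p["world_from_camera"])); X=np.atleast_2d(X)
    c=X@T[:3,:3].T+T[:3,3]
    return np.stack([c[:,0]/c[:,2]*p["fx"]+p["cx"],c[:,1]/c[:,2]*p["fy"]+p["cy"]],-1)
E
python3 - <<'E'
from cell import observe, vision
import cv2, pickle, numpy as np
from h import *
for n in ("top","side"):
    p=vision.read_camera(n); W=cloud(p)
    pickle.dump(p,open(f"{n}1.pkl","wb"))
    o={}
    for t in ["wedge_long_narrow","wedge_long_broad","wedge_short_narrow","wedge_short_broad","block_long","block_short","tray","press"]:
        r=vision.cut_out(p,t); o[t]=r
        for d in r:
            m=d["mask"]; X=W[m]; X=X[np.isfinite(X).all(1)]
            (c,s,a)=cv2.minAreaRect((X[:,:2]*1000).astype(np.float32))
            bp=np.array(cv2.boxPoints((c,s,a)))
            print(n,t,round(float(d["conf"]),2),np.round(d["uv"]),m.sum(),"ctr",np.round(c),"size",np.round(s),round(a),"z",np.round(np.percentile(X[:,2],[2,50,98])*1000,1))
    pickle.dump(o,open(f"{n}1m.pkl","wb"))
p=pickle.load(open("top1.pkl","rb"))
c=p["pixels"]
cv2.imwrite("pics/c1.png",cv2.resize(c[120:260,140:240],None,fx=4,fy=4,interpolation=cv2.INTER_CUBIC))
cv2.imwrite("pics/c2.png",cv2.resize(c[120:260,260:365],None,fx=4,fy=4,interpolation=cv2.INTER_CUBIC))
E
```

```text
top wedge_long_narrow 0.72 [188. 296.] 642 ctr [301. 259.] size [108.  31.] 71 z [ 0.  12.8 23.6]
top wedge_long_narrow 0.67 [182. 221.] 352 ctr [470. 284.] size [57. 29.] 8 z [19.2 35.  42.2]
top wedge_long_broad 0.9 [405. 118.] 824 ctr [ 772. -208.] size [ 53. 102.] 35 z [ 3.3 13.6 23.8]
top wedge_long_broad 0.71 [342. 149.] 793 ctr [679. -64.] size [ 49. 105.] 73 z [ 0.3 13.8 23.4]
top wedge_short_narrow 0.54 [277. 230.] 304 ctr [460.  66.] size [58. 26.] 5 z [ 4.4 12.9 21.8]
top wedge_short_broad 0.79 [289. 151.] 501 ctr [669.  72.] size [50. 65.] 70 z [ 2.2 12.9 21.5]
top block_long 0.8 [338. 196.] 506 ctr [559. -68.] size [ 29. 106.] 78 z [ 1.2 19.  22.1]
top block_long 0.73 [195. 184.] 7762 ctr [558. 276.] size [258. 188.] 8 z [14.  49.4 59.9]
top block_long 0.37 [341. 148.] 788 ctr [679. -65.] size [ 50. 105.] 74 z [ 1.3 13.8 23.4]
top block_short 0.94 [287. 189.] 550 ctr [570.  63.] size [48. 61.] 76 z [ 3.  18.7 22.5]
top tray 0.67 [429. 212.] 8564 ctr [ 549. -281.] size [208. 241.] 86 z [ 1.5  6.7 30.6]
top press 0.8 [194. 182.] 7617 ctr [554. 272.] size [248. 181.] 8 z [1
[... 339 characters left out ...]
[269. 204.] 214 ctr [462.  66.] size [62. 29.] 8 z [ 1.6 11.5 20.9]
side wedge_short_broad 0.79 [318. 170.] 273 ctr [673.  77.] size [64. 67.] 72 z [-0.  11.6 21.1]
side block_long 0.9 [329. 213.] 430 ctr [566. -62.] size [ 44. 117.] 82 z [-0.7 17.6 21.6]
side block_short 0.83 [298. 182.] 310 ctr [573.  63.] size [52. 63.] 75 z [ 3.6 18.5 22.6]
side block_short 0.27 [320. 170.] 280 ctr [673.  77.] size [64. 67.] 72 z [-0.2 11.4 21.1]
side block_short 0.24 [251. 149.] 3465 ctr [567. 297.] size [281. 229.] 8 z [ 2.9 42.7 59.6]
side tray 0.23 [228. 157.] 167 ctr [472. 283.] size [57. 28.] 10 z [20.5 33.9 41.6]
side press 0.7 [252. 153.] 3493 ctr [567. 297.] size [280. 232.] 8 z [ 1.9 41.7 59.6]
```

```bash
python3 - <<'E'
import cv2
import numpy as np
a=cv2.imread("pics/c1.png");b=cv2.imread("pics/c2.png")
cv2.imwrite("pics/c12.png",cv2.resize(np.hstack([a[:560,:380],b[:560]]),(800,560)))
E
```

```text
(no output)
```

View pics/c12.png

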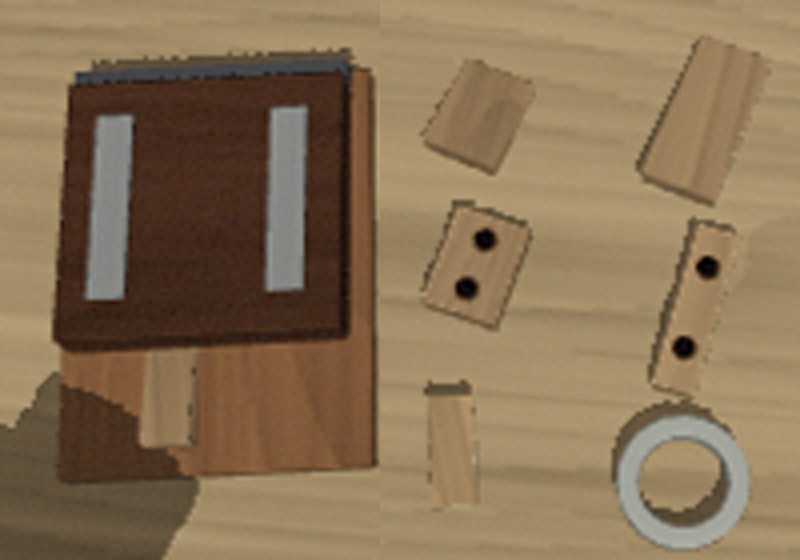

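```bash
cat > fit.py <<'E'
import pickle, numpy as np, cv2
from scipy.optimize import minimize
from h import *
def verts(L,Wd,h0,h1,x,y,a,zb=0):
    V=np.array([[sx*L/2,sy*Wd/2,z] for sx,h in((-1,h0),(1,h1)) for sy in(-1,1) for z in(0,h)])/1000
    c,s=np.cos(a),np.sin(a)
    return np.c_[V[:,0]*c-V[:,1]*s+x,V[:,0]*s+V[:,1]*c+y,V[:,2]+zb]
def sil(p,V,S=4):
    q=proj(p,V); h=cv2.convexHull(q.astype(np.float32))
    im=np.zeros((400*S,640*S),np.uint8)
    cv2.fillConvexPoly(im,np.round((h+.5)*S*16-8).astype(np.int32),1,shift=4)
    return im
DIM=dict(wedge_long_narrow=(100,26,22,4),wedge_long_broad=(100,46,22,4),wedge_short_narrow=(62,26,20,4),wedge_short_broad=(62,46,20,4),block_long=(100,26,18,18),block_short=(62,46,18,18))
def fitmask(t,views,x0,S=4):
    # views: list of (p,mask)
    big=[]
    for p,m in views: big.append((p,cv2.resize(m.astype(np.uint8),None,fx=S,fy=S,interpolation=cv2.INTER_NEAREST)))
    def cost(v,each=False):
        r=[]
        V=verts(*DIM[t],v[0]/1000,v[1]/1000,v[2]/50)
        for p,m in big:
            s=sil(p,V,S); r.append(1-(s&m).sum()/max(1,(s|m).sum()))
        return r if each else sum(r)
    best=None
    for _ in range(2):
        b=minimize(cost,x0,method="Nelder-Mead",options=dict(initial_simplex=[x0,x0+[8,0,0],x0+[0,8,0],x0+[0,0,8]],xatol=.1,fatol=1e-4,maxiter=90))
        x0=b.x
    return b.x,cost(b.x,True)
E
cat > run.py <<'E'
from fit import *
P={n:pickle.load(open(f"{n}1.pkl","rb")) for n in("top","side")}
M={n:pickle.load(open(f"{n}1m.pkl","rb")) for n in("top","side")}
sel={"wedge_long_broad":(679,-64),"wedge_short_narrow":(460,66),"wedge_short_broad":(670,74),"block_long":(560,-67),"block_short":(570,63)}
out={}
for t,c0 in sel.items():
    vs=[];X=[]
    for n in P:
        W=cloud(P[n])
        for d in M[n][t]:
            m=d["mask"]; w=np.nanmean(W[m],0)[:2]*1000
            if np.hypot(*(w-c0))<30: vs.append((P[n],m)); X.append(W[cv2.erode(m.astype(np.uint8),np.ones((3,3)))>0]); break
    X=np.vstack(X); X=X[np.isfinite(X).all(1)]; X=X[X[:,2]>.003]
    g=np.linalg.lstsq(np.c_[X[:,:2]-X[:,:2].mean(0),np.ones(len(X))],X[:,2],rcond=None)[0]
    a=np.arctan2(-g[1],-g[0])
    if t.startswith("block"): a=np.radians(-20)
    v,e=fitmask(t,vs,np.array([*c0,a*50]))
    out[t]=(v[0],v[1],v[2]/50)
    print(t,len(vs),"slope",np.round(np.hypot(g[0],g[1]),3),"dirdeg",round(np.degrees(a)),"fit",np.round(v[:2],1),"yaw",round(np.degrees(v[2]/50),1),"1-iou",np.round(e,2))
pickle.dump(out,open("poses.pkl","wb"))
# tray, press by depth
W=np.vstack([cloud(P[n]).reshape(-1,3) for n in P]); W=W[np.isfinite(W).all(1)]*1000
def near(c,r): return np.hypot(W[:,0]-c[0],W[:,1]-c[1])<r
T=W[near((549,-281),170)&(W[:,2]>22)&(W[:,2]<34)]
print("tray rim",len(T),[np.round(q,1) for q in cv2.minAreaRect(T[:,:2].astype(np.float32))], np.percentile(T[:,2],[10,50,90]))
Bd=W[near((470,283),100)&(W[:,2]>25)&(W[:,2]<44)&(W[:,0]<497)]
print("ln",[np.round(q,1) for q in cv2.minAreaRect(Bd[:,:2].astype(np.float32))],len(Bd))
im=P["top"]["pixels"].copy(); im=cv2.resize(im,None,fx=4,fy=4)
for t,(x,y,a) in out.items():
    q=proj(P["top"],verts(*DIM[t],x/1000,y/1000,a)); q=(q+.5)*4
    for i,j in [(0,1),(0,2),(2,3),(1,3),(4,5),(4,6),(6,7),(5,7),(0,4),(1,5),(2,6),(3,7)]:
        cv2.line(im,tuple(int(k) for k in q[i]),tuple(int(k) for k in q[j]),(0,0,255) if i<4 and j<4 else (0,255,0),1)
cv2.imwrite("pics/fit1.png",im[480:1060,1040:1480])
E
python3 run.py
```

```text
wedge_long_broad 1 slope 0.161 dirdeg -13 fit [678.  -65.2] yaw -16.6 1-iou [0.05]
wedge_short_narrow 2 slope 0.236 dirdeg -167 fit [461.7  66.5] yaw -173.9 1-iou [0.09 0.1 ]
wedge_short_broad 2 slope 0.241 dirdeg -25 fit [669.9  71.5] yaw -19.2 1-iou [0.06 0.08]
block_long 2 slope 0.167 dirdeg -20 fit [557.9 -67.4] yaw -11.3 1-iou [0.07 0.11]
block_short 2 slope 0.041 dirdeg -20 fit [572.1  63.1] yaw -14.0 1-iou [0.06 0.13]
tray rim 2811 [array([ 542.9, -311.6]), array([268.3, 227.9]), np.float64(86.2)] [24.0721275  28.13399988 30.40911416]
ln [array([468.8, 305.9]), array([57.8, 76.5]), np.float64(4.5)] 502
```

View pics/fit1.png

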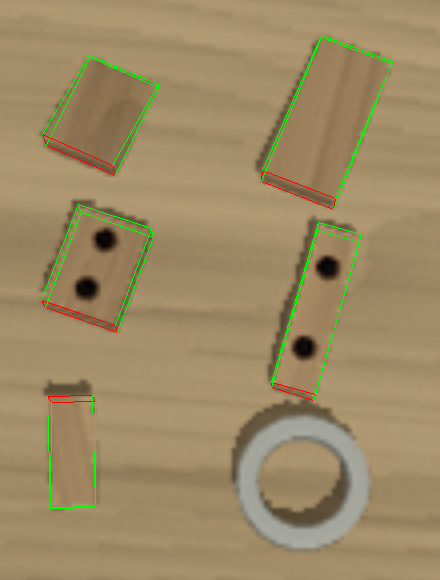

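The outlines match all five loose pieces well in the crop. Now I'll fit the tray, the press and the clamped wedge.

```bash
cat > run2.py <<'E'
from fit import *
P={n:pickle.load(open(f"{n}1.pkl","rb")) for n in("top","side")}
M={n:pickle.load(open(f"{n}1m.pkl","rb")) for n in("top","side")}
DIM["tray"]=(225,191,28,28)
m=cv2.morphologyEx(M["top"]["tray"][0]["mask"].astype(np.uint8),cv2.MORPH_OPEN,np.ones((9,9)))
v,e=fitmask("tray",[(P["top"],m)],np.array([549,-281,np.radians(-4)*50]))
print("tray",v[:2],np.degrees(v[2]/50),e); tr=v
# clamped wedge
X=[]
for n in P:
    W=cloud(P[n])
    for d in M[n]["wedge_long_narrow"]:
        w=np.nanmean(W[d["mask"]],0)
        if w[1]>.27 and w[0]>.4: X.append(W[d["mask"]]); im=d["mask"] if n=="top" else im
# silhouette fit of top mask: wedge base at 18mm, clipped by plate edge -> fit visible part: points
v0=np.array([492,287,np.radians(8)*50])
mk=cv2.resize(im.astype(np.uint8),None,fx=4,fy=4,interpolation=cv2.INTER_NEAREST)
rows=np.where(mk.any(1))[0]; cut=rows.min()+12
def cost(v):
    s=sil(P["top"],verts(100,26,22,4,v[0]/1000,v[1]/1000,v[2]/50,.018))
    s[:cut]=0; k=mk.copy(); k[:cut]=0
    return 1-(s&k).sum()/(s|k).sum()
for _ in range(3):
    b=minimize(cost,v0,method="Nelder-Mead",options=dict(initial_simplex=[v0,v0+[8,0,0],v0+[0,8,0],v0+[0,0,8]],xatol=.1,fatol=1e-4)); v0=b.x
v=b.x; print("ln",v[:2],np.degrees(v[2]/50),b.fun)
a=v[2]/50; th=v[:2]-50*np.array([np.cos(a),np.sin(a)]); print("thick end",th)
DIM["press"]=(240,180,18,18)
im=cv2.resize(P["top"]["pixels"],None,fx=4,fy=4)
def draw(V,c):
    q=(proj(P["top"],V)+.5)*4
    for i,j in [(0,1),(0,2),(2,3),(1,3),(4,5),(4,6),(6,7),(5,7),(0,4),(1,5),(2,6),(3,7)]:
        cv2.line(im,tuple(int(k) for k in q[i]),tuple(int(k) for k in q[j]),c,1)
draw(verts(100,26,22,4,v[0]/1000,v[1]/1000,a,.018),(0,255,0))
draw(verts(225,191,28,28,tr[0]/1000,tr[1]/1000,tr[2]/50),(0,255,0))
cv2.imwrite("pics/fit2.png",np.hstack([im[480:1060,560:960],im[580:1160,1500:1900]]))
E
python3 run2.py
```

```text
tray [ 544.29390063 -274.65083334] -3.8498941754255096 [np.float64(0.02531018454432199)]
ln [492.8665653  287.56750216] 9.03656285818242 0.03363618789870482
thick end [443.4871497  279.71426622]
```

View pics/fit2.png

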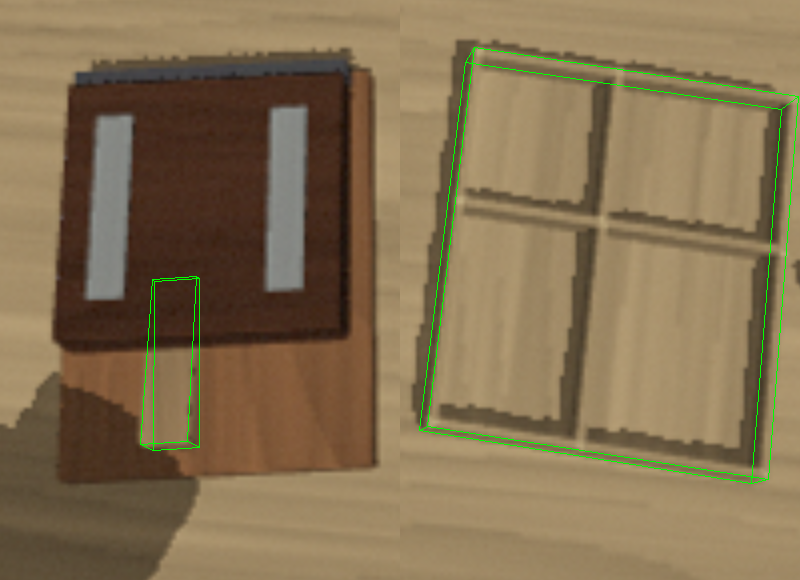

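```bash
cat > plan.py <<'E'
import numpy as np, sys
from scipy.spatial.transform import Rotation as Ro
def plan(tx,ty,tz,yawdeg,st=None,step=45,smax=.14,spread=True):
    """target TCP in mm; yawdeg = direction of the wedge x axis; jaws perpendicular to it"""
    from cell import observe
    st=st or observe()
    R=Ro.from_euler("xyz",st["tool_rot"]).as_matrix(); p=np.array(st["tool_pos"])*1000
    jaw=np.degrees(np.arctan2(R[1,1],R[0,1])); 
    d=(yawdeg+90-jaw+90)%180-90      # world yaw change about +z
    spin=-np.radians(d)               # tool x points down
    D=np.array([tx,ty,tz])-p
    N=int(max(np.ceil(np.linalg.norm(D)/step),np.ceil(abs(spin)/smax),1))
    print("tilt",np.round(R[:,0],3),"tcp",np.round(p,1),"jaw",round(jaw,1),"D",np.round(D,1),"spin",round(spin,3),"N",N,"F",np.round(st["contact_force"],1),"open",round(st["opening"]*1000,1),"t",st["time"],"q6",round(st["qpos"][5],2))
    for i in range(N):
        Ri=R@Ro.from_rotvec([spin*i/N,0,0]).as_matrix()
        print([float(v) for v in np.round(Ri.T@(D/N),1)],round(spin/N,3))
if __name__=="__main__": plan(*[float(a) for a in sys.argv[1:5]])
E
python3 plan.py 458 282 120 9
```

```text
tilt [ 0.  0. -1.] tcp [130.8 508.5 226.7] jaw 75.6 D [ 327.2 -226.5 -106.7] spin -0.409 N 10 F [ 0.4 -0.4  0.1] open 91.6 t 1.8 q6 -0.15
[10.7, -13.8, 37.3] -0.041
[10.7, -15.3, 36.7] -0.041
[10.7, -16.8, 36.1] -0.041
[10.7, -18.2, 35.4] -0.041
[10.7, -19.7, 34.6] -0.041
[10.7, -21.1, 33.8] -0.041
[10.7, -22.4, 32.9] -0.041
[10.7, -23.8, 31.9] -0.041
[10.7, -25.0, 30.9] -0.041
[10.7, -26.3, 29.9] -0.041
```

Emit:
send_rows(motion=[{"hand": 0.5,"slide": [11,-14,37],"spin": -0.041},{"hand": 0.5,"slide": [11,-15,37],"spin": -0.041},{"hand": 0.5,"slide": [11,-17,36],"spin": -0.041},{"hand": 0.5,"slide": [11,-18,35],"spin": -0.041},{"hand": 0.5,"slide": [11,-20,35],"spin": -0.041},{"hand": 0.5,"slide": [11,-21,34],"spin": -0.041},{"hand": 0.5,"slide": [11,-22,33],"spin": -0.041},{"hand": 0.5,"slide": [11,-24,32],"spin": -0.041}], grip_force=40)

```text
time: 2.6
tool_pos: [0.4007, 0.3279, 0.1377]
tool_rot: [1.029, 1.562, 1.128]
contact_force: [-0.1, 0.0, -0.8]
opening: 0.0692
```

```bash
python3 plan.py 458 282 90 9
```

```text
tilt [ 0.004  0.008 -1.   ] tcp [400.7 327.9 137.7] jaw 95.7 D [ 57.3 -45.9 -47.7] spin -0.058 N 2 F [-0.1  0.  -0.8] open 69.2 t 2.6 q6 -1.14
[23.8, -25.9, 26.1] -0.029
[23.8, -26.6, 25.4] -0.029
```

Emit:
send_rows(motion=[{"hand": 0.2,"slide": [24,-26,26],"spin": -0.029},{"hand": 0.2,"slide": [24,-27,25],"spin": -0.029},{"hand": 0.2,"slide": [0,0,0],"spin": 0}])

```text
time: 2.9
tool_pos: [0.4638, 0.2766, 0.0872]
tool_rot: [0.778, 1.561, 0.934]
contact_force: [-0.4, 0.2, -0.2]
opening: 0.0556
```

```bash
python3 plan.py 458 282 22 9;python3 - <<'E'
from cell import vision
import cv2
p=vision.read_camera("top"); a=cv2.resize(p["pixels"][110:270,130:250],None,fx=3.3,fy=3.3)
p=vision.read_camera("side"); b=cv2.resize(p["pixels"][80:240,150:270],None,fx=3.3,fy=3.3)
import numpy as np
cv2.imwrite("pics/g1.png",np.hstack([a,b]))
E
```

```text
tilt [ 0.006  0.008 -1.   ] tcp [463.8 276.6  87.2] jaw 98.9 D [ -5.8   5.4 -65.2] spin -0.001 N 2 F [-0.4  0.2 -0.2] open 55.6 t 2.9 q6 -1.34
[32.6, 2.9, -2.7] -0.001
[32.6, 2.9, -2.7] -0.001
```

View pics/g1.png

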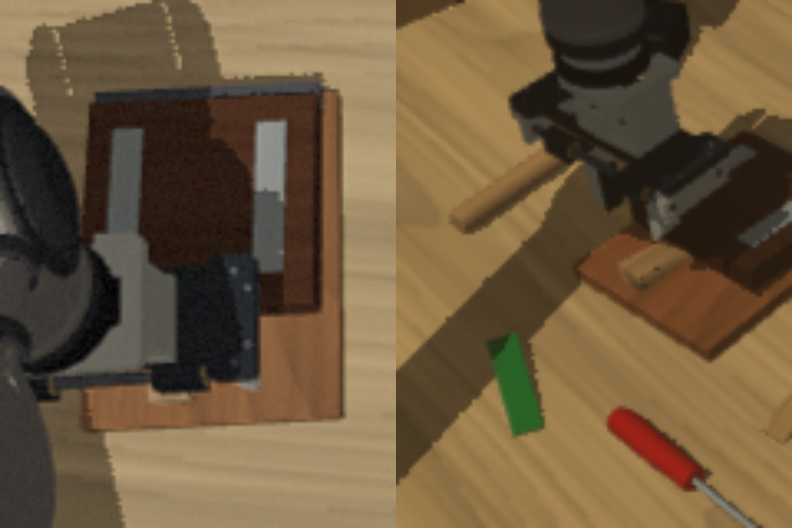

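The hand is above the wedge: the jaws straddle it in the side crop at (655,265), and only the thick end shows in the top crop at (170,395).

Emit:
send_rows(motion=[{"hand": 0.2,"slide": [30,3,-3],"spin": 0},{"hand": 0.2,"slide": [25,2,-2],"spin": 0},{"hand": 0.2,"slide": [0,0,0],"spin": 0},{"hand": 0.2,"slide": [0,0,0],"spin": 0}])

```text
time: 3.4
tool_pos: [0.4562, 0.2888, 0.0381]
tool_rot: [0.632, 1.552, 0.792]
contact_force: [0.0, 0.5, 0.9]
opening: 0.0553
```

```bash
python3 plan.py 458 282 23 9
```

```text
tilt [ 0.013  0.014 -1.   ] tcp [456.2 288.8  38.1] jaw 99.2 D [  1.8  -6.8 -15.1] spin 0.003 N 1 F [0.  0.5 0.9] open 55.3 t 3.4 q6 -1.32
[15.0, -7.2, 0.5] 0.003
```

Emit:
send_rows(motion=[{"hand": 0.2,"slide": [13,-7,0],"spin": 0},{"hand": 0.2,"slide": [0,0,0],"spin": 0}])

```text
time: 3.6
tool_pos: [0.4581, 0.2841, 0.0282]
tool_rot: [0.566, 1.547, 0.728]
contact_force: [0.4, 0.9, 0.1]
opening: 0.0551
```

```bash
python3 plan.py 458 282 23 9; python3 plan.py 458 282 23 9
```

```text
tilt [ 0.018  0.016 -1.   ] tcp [458.1 284.1  28.2] jaw 99.3 D [-0.1 -2.1 -5.2] spin 0.005 N 1 F [0.4 0.9 0.1] open 55.1 t 3.6 q6 -1.33
[5.2, -2.1, -0.5] 0.005
tilt [ 0.018  0.016 -1.   ] tcp [458.1 284.1  28.2] jaw 99.3 D [-0.1 -2.1 -5.2] spin 0.005 N 1 F [0.4 0.9 0.1] open 55.1 t 3.6 q6 -1.33
[5.2, -2.1, -0.5] 0.005
```

Emit:
send_rows(motion=[{"hand": 0.2,"slide": [6,-2,0],"spin": 0},{"hand": -1,"slide": [0,0,0],"spin": 0},{"hand": -1,"slide": [0,0,0],"spin": 0},{"hand": -1,"slide": [0,0,0],"spin": 0},{"hand": -1,"slide": [0,0,0],"spin": 0}])

```text
time: 4.1
tool_pos: [0.4602, 0.2839, 0.0262]
tool_rot: [0.499, 1.541, 0.663]
contact_force: [-0.6, -3.4, -0.3]
opening: 0.0277
```

```bash
python3 plan.py 408 274 23 9
```

```text
tilt [ 0.023  0.018 -1.   ] tcp [460.2 283.9  26.2] jaw 99.4 D [-52.2  -9.9  -3.2] spin 0.006 N 2 F [-0.6 -3.4 -0.3] open 27.7 t 4.1 q6 -1.34
[0.9, -0.7, -26.6] 0.003
[0.9, -0.7, -26.6] 0.003
```

Emit:
send_rows(motion=[{"hand": -1,"slide": [0,0,0],"spin": 0},{"hand": -1,"slide": [0,0,0],"spin": 0},{"hand": -1,"slide": [0,0,-10],"spin": 0},{"hand": -1,"slide": [0,0,-12],"spin": 0}])

```text
time: 4.5
tool_pos: [0.4409, 0.2809, 0.0262]
tool_rot: [0.445, 1.535, 0.607]
contact_force: [4.8, 0.7, -0.2]
opening: 0.0258
```

```bash
python3 plan.py 408 274 26 9
```

```text
tilt [ 0.03   0.021 -0.999] tcp [440.9 280.9  26.2] jaw 99.3 D [-32.9  -6.9  -0.2] spin 0.005 N 1 F [ 4.8  0.7 -0.2] open 25.8 t 4.5 q6 -1.32
[-1.0, -1.5, -33.6] 0.005
```

Emit:
send_rows(motion=[{"hand": -1,"slide": [-1,-1,-25],"spin": 0},{"hand": -1,"slide": [-1,-1,-20],"spin": 0}])

```text
time: 4.7
tool_pos: [0.3952, 0.2715, 0.0267]
tool_rot: [0.44, 1.533, 0.602]
contact_force: [-0.4, 0.2, -0.6]
opening: 0.0255
```

```bash
python3 plan.py 395 274 26 9;python3 - <<'E'
from cell import vision
import cv2
p=vision.read_camera("top"); a=cv2.resize(p["pixels"][110:270,130:250],None,fx=3.3,fy=3.3)
p=vision.read_camera("side"); b=cv2.resize(p["pixels"][80:240,150:270],None,fx=3.3,fy=3.3)
import numpy as np
cv2.imwrite("pics/g2.png",np.hstack([a,b]))
E
```

```text
tilt [ 0.031  0.022 -0.999] tcp [395.2 271.5  26.7] jaw 99.3 D [-0.2  2.5 -0.7] spin 0.005 N 1 F [-0.4  0.2 -0.6] open 25.5 t 4.7 q6 -1.3
[0.7, 2.5, 0.1] 0.005
```

View pics/g2.png

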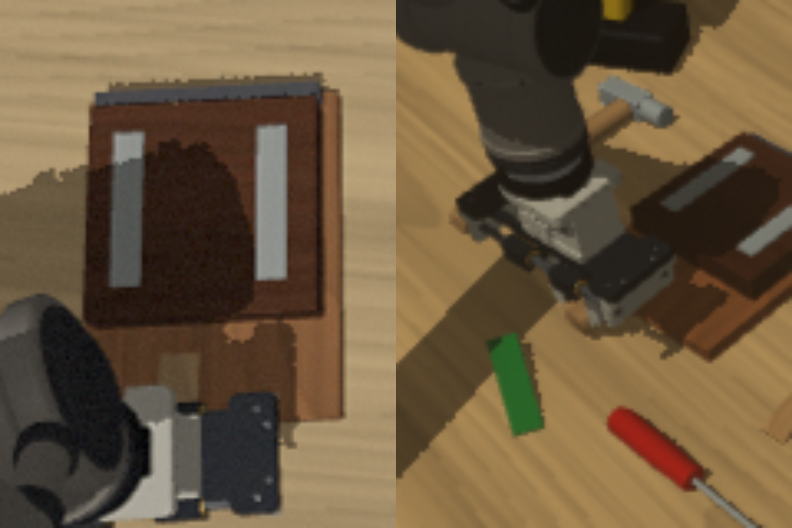

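The top crop shows the wedge free, with its thin end at (180,355) clear of the plate edge at row 325. The plate has come down. I'll lift and carry the wedge to the tray.

Emit:
send_rows(motion=[{"hand": -1,"slide": [-40,0,0],"spin": 0},{"hand": -1,"slide": [-40,0,0],"spin": 0}])

```text
time: 5.0
tool_pos: [0.3871, 0.2679, 0.1036]
tool_rot: [0.572, 1.548, 0.735]
contact_force: [-0.1, -0.2, -0.3]
opening: 0.0255
```

```bash
python3 plan.py 469 -218 105 -3.85
```

```text
tilt [ 0.017  0.015 -1.   ] tcp [387.1 267.9 103.6] jaw 99.3 D [  81.9 -485.9    1.4] spin 0.23 N 11 F [-0.1 -0.2 -0.3] open 25.5 t 5.0 q6 -1.3
[-0.7, -44.8, 0.2] 0.021
[-0.7, -44.8, 1.1] 0.021
[-0.7, -44.7, 2.1] 0.021
[-0.7, -44.7, 3.0] 0.021
[-0.7, -44.6, 3.9] 0.021
[-0.7, -44.5, 4.9] 0.021
[-0.7, -44.4, 5.8] 0.021
[-0.7, -44.3, 6.7] 0.021
[-0.7, -44.1, 7.7] 0.021
[-0.7, -44.0, 8.6] 0.021
[-0.7, -43.8, 9.5] 0.021
```

Emit:
send_rows(motion=[{"hand": -1,"slide": [-2,-45,1],"spin": 0.021},{"hand": -1,"slide": [-2,-45,1],"spin": 0.021},{"hand": -1,"slide": [-2,-45,2],"spin": 0.021},{"hand": -1,"slide": [-2,-45,3],"spin": 0.021},{"hand": -1,"slide": [-1,-45,4],"spin": 0.021},{"hand": -1,"slide": [-1,-45,5],"spin": 0.021},{"hand": -1,"slide": [-1,-44,6],"spin": 0.021},{"hand": -1,"slide": [-1,-44,7],"spin": 0.021}])

```text
time: 5.8
tool_pos: [0.4538, -0.0919, 0.1183]
tool_rot: [0.569, 1.532, 0.571]
contact_force: [0.6, 1.1, -0.4]
opening: 0.0256
```

```bash
python3 plan.py 469 -218 90 -3.85
```

```text
tilt [ 0.033  0.021 -0.999] tcp [453.8 -91.9 118.3] jaw 90.1 D [  15.2 -126.1  -28.3] spin 0.069 N 3 F [ 0.6  1.1 -0.4] open 25.6 t 5.8 q6 -1.98
[8.7, -42.2, 4.7] 0.023
[8.7, -42.1, 5.7] 0.023
[8.7, -42.0, 6.6] 0.023
```

Emit:
send_rows(motion=[{"hand": -1,"slide": [5,-42,5],"spin": 0.023},{"hand": -1,"slide": [5,-42,6],"spin": 0.023},{"hand": -1,"slide": [5,-38,6],"spin": 0.023},{"hand": -1,"slide": [0,0,0],"spin": 0}])

```text
time: 6.2
tool_pos: [0.47, -0.2249, 0.1016]
tool_rot: [0.536, 1.53, 0.46]
contact_force: [-1.2, 0.4, -0.2]
opening: 0.0255
```

```bash
python3 plan.py 469 -218 40 -3.85; python3 - <<'E'
from cell import vision
import cv2
p=vision.read_camera("top"); a=cv2.resize(p["pixels"][130:290,350:490],None,fx=2.8,fy=2.8)
p=vision.read_camera("side"); b=cv2.resize(p["pixels"][160:320,310:450],None,fx=2.8,fy=2.8)
import numpy as np
cv2.imwrite("pics/g3.png",np.hstack([a,b]))
E
```

```text
tilt [ 0.037  0.018 -0.999] tcp [ 470.  -224.9  101.6] jaw 85.7 D [ -1.    6.9 -61.6] spin -0.009 N 2 F [-1.2  0.4 -0.2] open 25.5 t 6.2 q6 -2.14
[30.8, 2.7, -1.8] -0.004
[30.8, 2.7, -1.8] -0.004
```

View pics/g3.png

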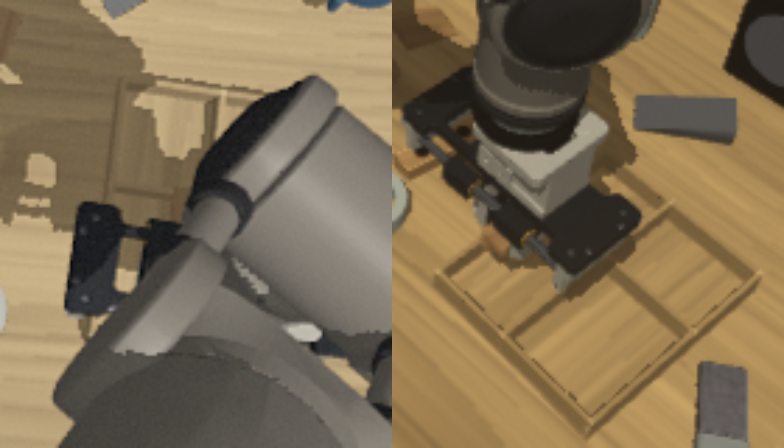

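Emit:
send_rows(motion=[{"hand": -1,"slide": [25,5,-2],"spin": 0},{"hand": -1,"slide": [25,2,-2],"spin": 0},{"hand": -1,"slide": [0,0,0],"spin": 0}])

```text
time: 6.6
tool_pos: [0.4676, -0.2085, 0.052]
tool_rot: [0.602, 1.529, 0.532]
contact_force: [-0.3, -0.1, -0.3]
opening: 0.0253
```

```bash
python3 plan.py 469 -219 16 -3.85
```

```text
tilt [ 0.036  0.021 -0.999] tcp [ 467.6 -208.5   52. ] jaw 86.0 D [  1.4 -10.5 -36. ] spin -0.002 N 1 F [-0.3 -0.1 -0.3] open 25.3 t 6.6 q6 -2.13
[35.8, -11.2, 0.9] -0.002
```

Emit:
send_rows(motion=[{"hand": -1,"slide": [0,-10,0],"spin": 0},{"hand": -1,"slide": [0,0,0],"spin": 0}])

```text
time: 6.8
tool_pos: [0.4676, -0.2174, 0.0534]
tool_rot: [0.589, 1.529, 0.523]
contact_force: [0.3, 0.4, 0.4]
opening: 0.0257
```

```bash
python3 plan.py 469 -219 17 -3.85
```

```text
tilt [ 0.037  0.021 -0.999] tcp [ 467.6 -217.4   53.4] jaw 86.2 D [  1.4  -1.6 -36.4] spin 0.002 N 1 F [0.3 0.4 0.4] open 25.7 t 6.8 q6 -2.15
[36.4, -2.4, 0.2] 0.002
```

Emit:
send_rows(motion=[{"hand": -1,"slide": [20,-1,0],"spin": 0},{"hand": -1,"slide": [16,-1,0],"spin": 0},{"hand": -1,"slide": [0,0,0],"spin": 0}])

```text
time: 7.1
tool_pos: [0.4715, -0.2203, 0.0209]
tool_rot: [0.434, 1.524, 0.368]
contact_force: [-0.2, 0.6, -0.0]
opening: 0.0255
```

```bash
python3 plan.py 469 -219 16 -3.85
```

```text
tilt [ 0.043  0.017 -0.999] tcp [ 471.5 -220.3   20.9] jaw 86.3 D [-2.5  1.3 -4.9] spin 0.002 N 1 F [-0.2  0.6 -0. ] open 25.5 t 7.1 q6 -2.16
[4.8, 1.0, -2.8] 0.002
```

Emit:
send_rows(motion=[{"hand": -1,"slide": [5,1,-2],"spin": 0},{"hand": -1,"slide": [0,0,0],"spin": 0}])

```text
time: 7.3
tool_pos: [0.4707, -0.2196, 0.0176]
tool_rot: [0.385, 1.523, 0.32]
contact_force: [0.8, 1.2, -0.0]
opening: 0.0262
```

```bash
python3 plan.py 469 -219 16 -3.85
```

```text
tilt [ 0.046  0.015 -0.999] tcp [ 470.7 -219.6   17.6] jaw 86.3 D [-1.7  0.6 -1.6] spin 0.002 N 1 F [ 0.8  1.2 -0. ] open 26.2 t 7.3 q6 -2.16
[1.5, 0.5, -1.8] 0.002
```

Emit:
send_rows(motion=[{"hand": -1,"slide": [2,0,0],"spin": 0},{"hand": -0.3,"slide": [0,0,0],"spin": 0},{"hand": -0.3,"slide": [0,0,0],"spin": 0},{"hand": -0.3,"slide": [-15,0,0],"spin": 0},{"hand": -0.3,"slide": [-30,0,0],"spin": 0},{"hand": -0.3,"slide": [-40,0,0],"spin": 0}])

```text
time: 7.9
tool_pos: [0.4649, -0.2194, 0.1001]
tool_rot: [0.527, 1.527, 0.462]
contact_force: [0.6, 0.2, 0.6]
opening: 0.0321
```

```bash
python3 plan.py 465 68 95 6;  python3 - <<'E'
from cell import vision
import cv2
p=vision.read_camera("top"); a=cv2.resize(p["pixels"][130:290,350:490],None,fx=2.8,fy=2.8)
p=vision.read_camera("side"); b=cv2.resize(p["pixels"][160:320,310:450],None,fx=2.8,fy=2.8)
import numpy as np
cv2.imwrite("pics/g4.png",np.hstack([a,b]))
E
```

```text
tilt [ 0.039  0.02  -0.999] tcp [ 464.9 -219.4  100.1] jaw 86.3 D [ 1.000e-01  2.874e+02 -5.100e+00] spin -0.17 N 7 F [0.6 0.2 0.6] open 32.1 t 7.9 q6 -2.15
[1.5, 41.0, -2.7] -0.024
[1.5, 41.0, -1.7] -0.024
[1.5, 41.0, -0.7] -0.024
[1.5, 41.0, 0.3] -0.024
[1.5, 41.0, 1.3] -0.024
[1.5, 41.0, 2.3] -0.024
[1.5, 40.9, 3.3] -0.024
```

View pics/g4.png

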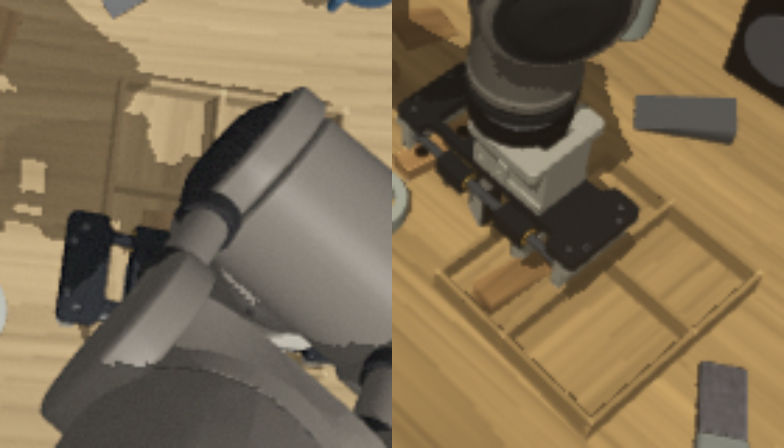

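The side crop shows the long narrow wedge lying in its bay at (510,285). Next is the short narrow wedge.

Emit:
send_rows(motion=[{"hand": 0,"slide": [1,41,-1],"spin": -0.024},{"hand": 0,"slide": [1,41,-1],"spin": -0.024},{"hand": 0,"slide": [1,41,0],"spin": -0.024},{"hand": 0,"slide": [1,41,1],"spin": -0.024},{"hand": 0,"slide": [1,41,2],"spin": -0.024},{"hand": 0,"slide": [1,40,2],"spin": -0.024},{"hand": 0,"slide": [1,30,3],"spin": -0.024},{"hand": 0,"slide": [0,0,0],"spin": 0}])

```text
time: 8.8
tool_pos: [0.4743, 0.0609, 0.1009]
tool_rot: [0.049, 1.514, 0.154]
contact_force: [0.0, -0.4, -0.4]
opening: 0.0456
```

```bash
python3 plan.py 471 67 50 6
```

```text
tilt [ 0.056  0.009 -0.998] tcp [474.3  60.9 100.9] jaw 96.0 D [ -3.3   6.1 -50.9] spin 0.0 N 2 F [ 0.  -0.4 -0.4] open 45.6 t 8.8 q6 -1.73
[25.3, 3.1, -2.8] 0.0
[25.3, 3.1, -2.8] 0.0
```

Emit:
send_rows(motion=[{"hand": 0,"slide": [30,3,-3],"spin": 0},{"hand": 0,"slide": [25,2,-3],"spin": 0}])

```text
time: 9.0
tool_pos: [0.4738, 0.0663, 0.047]
tool_rot: [0.019, 1.506, 0.126]
contact_force: [0.5, 0.3, 0.7]
opening: 0.0461
```

```bash
python3 plan.py 471 67 6 6
```

```text
tilt [ 0.065  0.008 -0.998] tcp [473.8  66.3  47. ] jaw 96.2 D [ -2.8   0.7 -41. ] spin 0.003 N 1 F [0.5 0.3 0.7] open 46.1 t 9.0 q6 -1.72
[40.7, 1.0, -5.4] 0.003
```

Emit:
send_rows(motion=[{"hand": 0,"slide": [22,1,-3],"spin": 0},{"hand": 0,"slide": [15,0,-2],"spin": 0},{"hand": 0,"slide": [0,0,0],"spin": 0}])

```text
time: 9.3
tool_pos: [0.4689, 0.0655, 0.0054]
tool_rot: [0.024, 1.511, 0.13]
contact_force: [0.3, -0.2, 0.8]
opening: 0.0455
```

```bash
python3 plan.py 471 67 6 6;  python3 - <<'E'
from cell import vision
import cv2
p=vision.read_camera("top"); a=cv2.resize(p["pixels"][170:280,220:340],None,fx=3.3,fy=3.3)
p=vision.read_camera("side"); b=cv2.resize(p["pixels"][140:250,220:340],None,fx=3.3,fy=3.3)
import numpy as np
cv2.imwrite("pics/g5.png",np.hstack([a,b]))
E
```

```text
tilt [ 0.06   0.008 -0.998] tcp [468.9  65.5   5.4] jaw 96.1 D [2.1 1.5 0.6] spin 0.002 N 1 F [ 0.3 -0.2  0.8] open 45.5 t 9.3 q6 -1.72
[-0.5, 1.3, 2.3] 0.002
```

View pics/g5.png

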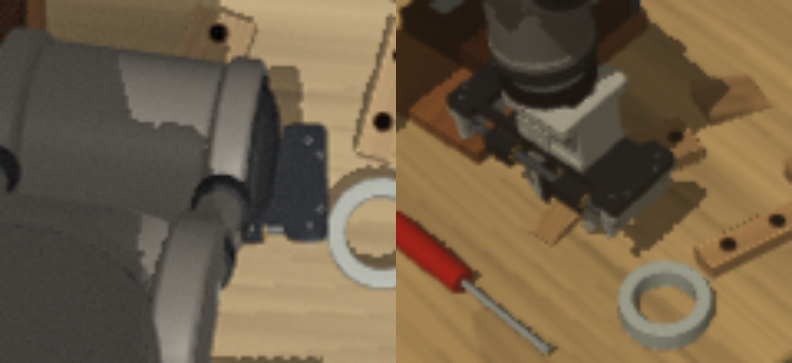

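The side crop shows the short narrow wedge between the fingers, its thin end sticking out at (545,225). I'll close on it.

Emit:
send_rows(motion=[{"hand": -1,"slide": [0,0,2],"spin": 0},{"hand": -1,"slide": [0,0,0],"spin": 0},{"hand": -1,"slide": [0,0,0],"spin": 0},{"hand": -1,"slide": [0,0,0],"spin": 0}], grip_force=30)

```text
time: 9.8
tool_pos: [0.475, 0.065, 0.0102]
tool_rot: [0.002, 1.501, 0.107]
contact_force: [-1.2, 0.5, -0.4]
opening: 0.0254
```

```bash
python3 plan.py 471 67 90 6
```

```text
tilt [ 0.069  0.007 -0.998] tcp [475.   65.   10.2] jaw 96.0 D [-4.   2.  79.8] spin 0.001 N 2 F [-1.2  0.5 -0.4] open 25.4 t 9.8 q6 -1.72
[-39.9, 1.2, 0.9] 0.0
[-39.9, 1.2, 0.9] 0.0
```

Emit:
send_rows(motion=[{"hand": -1,"slide": [-45,0,0],"spin": 0},{"hand": -1,"slide": [-45,0,0],"spin": 0}])

```text
time: 10.0
tool_pos: [0.4651, 0.0643, 0.0963]
tool_rot: [0.038, 1.516, 0.143]
contact_force: [1.5, -0.1, 0.5]
opening: 0.0253
```

```bash
python3 plan.py 624 -228 100 -3.85
```

```text
tilt [ 0.055  0.008 -0.998] tcp [465.1  64.3  96.3] jaw 96.0 D [ 158.9 -292.3    3.7] spin 0.172 N 8 F [ 1.5 -0.1  0.5] open 25.3 t 10.0 q6 -1.72
[0.3, -38.4, 15.9] 0.022
[0.3, -38.1, 16.7] 0.022
[0.3, -37.7, 17.6] 0.022
[0.3, -37.3, 18.4] 0.022
[0.3, -36.9, 19.2] 0.022
[0.3, -36.5, 20.0] 0.022
[0.3, -36.1, 20.7] 0.022
[0.3, -35.6, 21.5] 0.022
```

Emit:
send_rows(motion=[{"hand": -1,"slide": [0,-38,16],"spin": 0.022},{"hand": -1,"slide": [0,-38,17],"spin": 0.022},{"hand": -1,"slide": [0,-38,18],"spin": 0.022},{"hand": -1,"slide": [0,-37,18],"spin": 0.022},{"hand": -1,"slide": [0,-37,19],"spin": 0.022},{"hand": -1,"slide": [0,-36,20],"spin": 0.022},{"hand": -1,"slide": [0,-36,21],"spin": 0.022},{"hand": -1,"slide": [0,-25,15],"spin": 0.022}])

```text
time: 10.8
tool_pos: [0.6248, -0.2232, 0.1142]
tool_rot: [0.162, 1.501, 0.093]
contact_force: [0.6, 0.6, -0.7]
opening: 0.0251
```

```bash
python3 plan.py 624 -228 50 -3.85
```

```text
tilt [ 0.069  0.006 -0.998] tcp [ 624.8 -223.2  114.2] jaw 86.0 D [ -0.8  -4.8 -64.2] spin -0.002 N 2 F [ 0.6  0.6 -0.7] open 25.1 t 10.8 q6 -2.0
[32.0, -2.8, -2.5] -0.001
[32.0, -2.8, -2.5] -0.001
```

Emit:
send_rows(motion=[{"hand": -1,"slide": [32,0,-3],"spin": 0},{"hand": -1,"slide": [30,-1,-3],"spin": 0},{"hand": -1,"slide": [0,0,0],"spin": 0}])

```text
time: 11.1
tool_pos: [0.6253, -0.2295, 0.0514]
tool_rot: [0.113, 1.496, 0.038]
contact_force: [0.0, 0.2, -0.2]
opening: 0.0254
```

```bash
python3 plan.py 624 -228 15 -3.85; python3 - <<'E'
from cell import vision
import cv2
p=vision.read_camera("top"); a=cv2.resize(p["pixels"][130:290,350:490],None,fx=2.8,fy=2.8)
p=vision.read_camera("side"); b=cv2.resize(p["pixels"][160:320,310:450],None,fx=2.8,fy=2.8)
import numpy as np
cv2.imwrite("pics/g6.png",np.hstack([a,b]))
E
```

```text
tilt [ 0.074  0.003 -0.997] tcp [ 625.3 -229.5   51.4] jaw 85.7 D [ -1.3   1.5 -36.4] spin -0.007 N 1 F [ 0.   0.2 -0.2] open 25.4 t 11.1 q6 -2.0
[36.2, 1.1, -4.1] -0.007
```

View pics/g6.png

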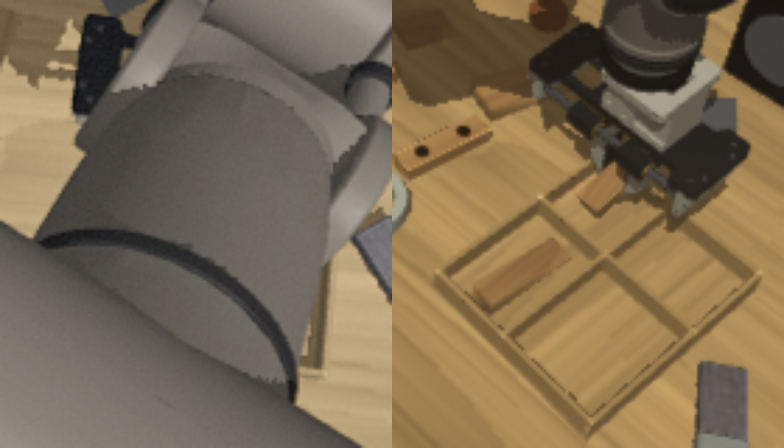

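In the side crop the long narrow wedge lies squarely in its bay at (520,275). The short narrow one is above its bay at (602,192).

Emit:
send_rows(motion=[{"hand": -1,"slide": [20,1,-2],"spin": 0},{"hand": -1,"slide": [15,1,-2],"spin": 0},{"hand": -1,"slide": [0,0,0],"spin": 0}])

```text
time: 11.5
tool_pos: [0.6298, -0.228, 0.0257]
tool_rot: [0.027, 1.482, -0.045]
contact_force: [0.0, -0.0, -0.4]
opening: 0.0253
```

```bash
python3 plan.py 624 -228 13 -3.85
```

```text
tilt [ 0.088 -0.004 -0.996] tcp [ 629.8 -228.    25.7] jaw 85.9 D [ -5.8  -0.  -12.7] spin -0.005 N 1 F [ 0.  -0.  -0.4] open 25.3 t 11.5 q6 -2.01
[12.2, -0.5, -6.9] -0.005
```

Emit:
send_rows(motion=[{"hand": -1,"slide": [11,0,-6],"spin": 0},{"hand": -1,"slide": [4,0,-1],"spin": 0}])

```text
time: 11.7
tool_pos: [0.6265, -0.228, 0.0143]
tool_rot: [-0.002, 1.477, -0.073]
contact_force: [-1.5, 0.4, 4.7]
opening: 0.0254
```

```bash
python3 plan.py 624 -228 13 -3.85
```

```text
tilt [ 0.094 -0.007 -0.996] tcp [ 626.5 -228.    14.3] jaw 85.9 D [-2.5  0.  -1.3] spin -0.004 N 1 F [-1.5  0.4  4.7] open 25.4 t 11.7 q6 -2.01
[1.1, -0.1, -2.6] -0.004
```

Emit:
send_rows(motion=[{"hand": -0.3,"slide": [0,0,0],"spin": 0},{"hand": -0.3,"slide": [0,0,0],"spin": 0},{"hand": -0.3,"slide": [-15,0,0],"spin": 0},{"hand": -0.3,"slide": [-40,0,0],"spin": 0},{"hand": -0.3,"slide": [-45,0,0],"spin": 0}])

```text
time: 12.2
tool_pos: [0.6151, -0.2257, 0.115]
tool_rot: [0.039, 1.484, -0.031]
contact_force: [0.5, 0.2, -1.5]
opening: 0.0321
```

```bash
python3 plan.py 663 74 100 -19.2; python3 - <<'E'
from cell import vision
import cv2
p=vision.read_camera("side"); b=cv2.resize(p["pixels"][160:320,310:450],None,fx=2.8,fy=2.8)
cv2.imwrite("pics/g7.png",b)
E
```

```text
tilt [ 0.086 -0.003 -0.996] tcp [ 615.1 -225.7  115. ] jaw 86.0 D [ 47.9 299.7 -15. ] spin 0.265 N 7 F [ 0.5  0.2 -1.5] open 32.1 t 12.2 q6 -2.01
[2.6, 43.2, 3.6] 0.038
[2.6, 43.3, 2.0] 0.038
[2.6, 43.3, 0.3] 0.038
[2.6, 43.3, -1.3] 0.038
[2.6, 43.2, -2.9] 0.038
[2.6, 43.1, -4.6] 0.038
[2.6, 42.9, -6.2] 0.038
```

View pics/g7.png

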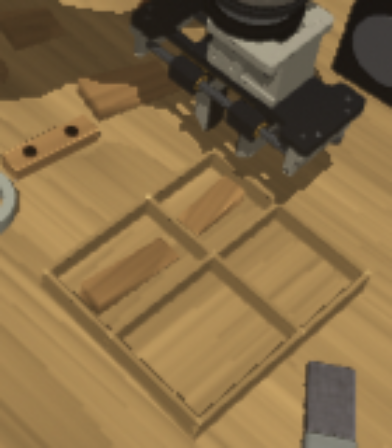

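Both narrow wedges lie in their bays, at (130,272) and (213,205) in the crop. Next is the short broad wedge.

Emit:
send_rows(motion=[{"hand": 0.6,"slide": [2,43,3],"spin": 0.038},{"hand": 0.6,"slide": [2,43,2],"spin": 0.038},{"hand": 0.6,"slide": [2,43,0],"spin": 0.038},{"hand": 0.6,"slide": [2,43,-1],"spin": 0.038},{"hand": 0.6,"slide": [2,43,-3],"spin": 0.038},{"hand": 0.6,"slide": [2,43,-5],"spin": 0.038},{"hand": 0.6,"slide": [2,35,-5],"spin": 0.038}])

```text
time: 12.95
tool_pos: [0.6721, 0.0647, 0.1289]
tool_rot: [0.208, 1.447, -0.149]
contact_force: [0.9, -0.0, -0.2]
opening: 0.0735
```

```bash
python3 plan.py 663 74 50 -19.2
```

```text
tilt [ 0.122 -0.018 -0.992] tcp [672.1  64.7 128.9] jaw 69.7 D [ -9.1   9.3 -78.9] spin -0.02 N 2 F [ 0.9 -0.  -0.2] open 73.5 t 12.95 q6 -1.21
[38.5, 1.8, -10.6] -0.01
[38.5, 1.9, -10.6] -0.01
```

Emit:
send_rows(motion=[{"hand": 0.6,"slide": [44,1,-11],"spin": -0.01},{"hand": 0.6,"slide": [44,0,-11],"spin": -0.01}])

```text
time: 13.15
tool_pos: [0.6699, 0.0782, 0.0477]
tool_rot: [0.217, 1.426, -0.114]
contact_force: [0.1, 0.4, -1.3]
opening: 0.0732
```

```bash
python3 plan.py 663 74 7 -19.2; python3 - <<'E'
from cell import vision
import cv2
p=vision.read_camera("side"); b=cv2.resize(p["pixels"][120:260,260:400],None,fx=3.5,fy=3.5)
cv2.imwrite("pics/g8.png",b)
E
```

```text
tilt [ 0.143 -0.016 -0.99 ] tcp [669.9  78.2  47.7] jaw 71.2 D [ -6.9  -4.2 -40.7] spin 0.006 N 1 F [ 0.1  0.4 -1.3] open 73.2 t 13.15 q6 -1.21
[39.4, -7.5, -10.9] 0.006
```

View pics/g8.png

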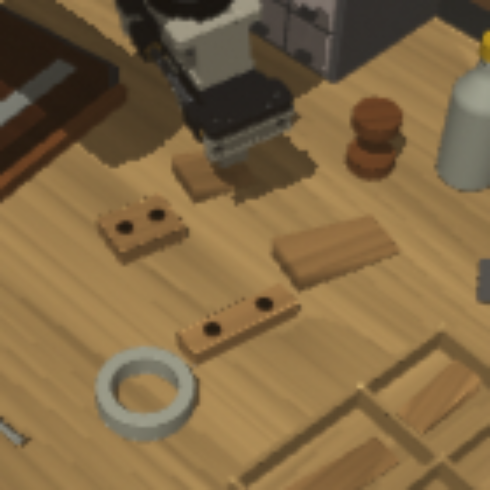

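```bash
python3 - <<'E'
from cell import observe
import numpy as np
s=observe(); print(np.round(s["qpos"],4),s["qpos"][[1,2,4]].sum(),np.round(s["qvel"],3),np.round(s["joint_efforts"],2))
E
```

```text
[ 0.0117  0.7198  1.4364 -0.0232  0.8542 -1.2145] 3.0104707916109104 [-0.024 -0.008 -0.     0.001  0.202 -0.004] [-1.800e+00 -7.855e+01 -3.299e+01 -4.200e-01 -1.250e+00  1.000e-02]
```

Emit:
send_rows(motion=[{"hand": 0.6,"slide": [24,-5,-9],"spin": 0},{"hand": 0.6,"slide": [16,-3,-8],"spin": 0}])

```text
time: 13.4
tool_pos: [0.6541, 0.0764, 0.0008]
tool_rot: [0.211, 1.433, -0.118]
contact_force: [-15.3, 4.6, 84.9]
opening: 0.0732
```

```bash
python3 plan.py 663 74 7 -19.2; python3 - <<'E'
from cell import observe
import numpy as np
s=observe(); print(np.round(s["qpos"],4),s["qpos"][[1,2,4]].sum(),np.round(s["qvel"],3),np.round(s["joint_efforts"],2))
E
```

```text
tilt [ 0.136 -0.016 -0.991] tcp [654.1  76.4   0.8] jaw 71.2 D [ 8.9 -2.4  6.2] spin 0.008 N 1 F [-15.3   4.6  84.9] open 73.2 t 13.4 q6 -1.22
[-4.9, 0.7, 9.9] 0.008
[ 0.0084  0.7543  1.5006 -0.0254  0.7502 -1.2157] 3.0051064374048426 [ 0.003 -0.017  0.159 -0.034 -0.366  0.013] [ -1.6  -34.38 -11.29   1.16  -0.68   0.1 ]
```

The tool overshot and the fingertips pressed on the bench with 85 N. Backing off.

Emit:
send_rows(motion=[{"hand": 0.6,"slide": [-7,0,9],"spin": 0}])

```text
time: 13.5
tool_pos: [0.6604, 0.0738, 0.0093]
tool_rot: [0.208, 1.435, -0.12]
contact_force: [-0.1, 0.1, 0.3]
opening: 0.0731
```

```bash
python3 plan.py 663 74 7 -19.2; python3 - <<'E'
from cell import vision
import cv2
p=vision.read_camera("side"); b=cv2.resize(p["pixels"][120:260,260:400],None,fx=3.5,fy=3.5)
cv2.imwrite("pics/g9.png",b)
E
```

```text
tilt [ 0.134 -0.016 -0.991] tcp [660.4  73.8   9.3] jaw 71.3 D [ 2.6  0.2 -2.3] spin 0.008 N 1 F [-0.1  0.1  0.3] open 73.1 t 13.5 q6 -1.22
[2.7, 1.0, 2.1] 0.008
```

View pics/g9.png

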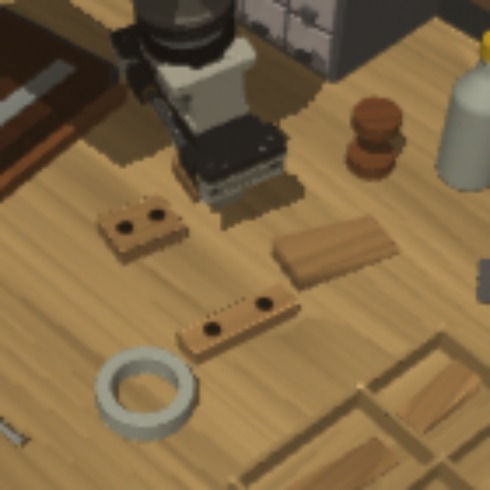

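Emit:
send_rows(motion=[{"hand": -1,"slide": [3,0,2],"spin": 0},{"hand": -1,"slide": [1,0,0],"spin": 0},{"hand": -1,"slide": [1,0,0],"spin": 0},{"hand": -1,"slide": [0,0,0],"spin": 0}], grip_force=35)

```text
time: 13.95
tool_pos: [0.6685, 0.0712, 0.0111]
tool_rot: [0.216, 1.425, -0.115]
contact_force: [-0.1, -0.5, -0.7]
opening: 0.046
```

```bash
python3 plan.py 663 74 90 -19.2
```

```text
tilt [ 0.144 -0.017 -0.989] tcp [668.5  71.2  11.1] jaw 71.1 D [-5.5  2.8 78.9] spin 0.006 N 2 F [-0.1 -0.5 -0.7] open 46.0 t 13.95 q6 -1.22
[-39.5, 1.6, 2.6] 0.003
[-39.5, 1.7, 2.6] 0.003
```

Emit:
send_rows(motion=[{"hand": -1,"slide": [-42,2,3],"spin": 0},{"hand": -1,"slide": [-42,2,3],"spin": 0}])

```text
time: 14.15
tool_pos: [0.6586, 0.0742, 0.089]
tool_rot: [0.202, 1.441, -0.13]
contact_force: [1.3, -0.7, 0.4]
opening: 0.0439
```

```bash
python3 plan.py 604 -320 80 -3.85
```

```text
tilt [ 0.128 -0.017 -0.992] tcp [658.6  74.2  89. ] jaw 71.1 D [ -54.6 -394.2   -9. ] spin -0.263 N 9 F [ 1.3 -0.7  0.4] open 43.9 t 14.15 q6 -1.22
[0.9, -43.4, 8.4] -0.029
[0.9, -43.6, 7.1] -0.029
[0.9, -43.8, 5.9] -0.029
[0.9, -44.0, 4.6] -0.029
[0.9, -44.1, 3.3] -0.029
[0.9, -44.2, 2.0] -0.029
[0.9, -44.2, 0.7] -0.029
[0.9, -44.2, -0.6] -0.029
[0.9, -44.2, -1.9] -0.029
```

```bash
python3 - <<'E'
from cell import vision
import cv2
p=vision.read_camera("side"); b=cv2.resize(p["pixels"][100:240,240:400],None,fx=4,fy=4)
cv2.imwrite("pics/g10.png",b)
E
```

```text
(no output)
```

View pics/g10.png

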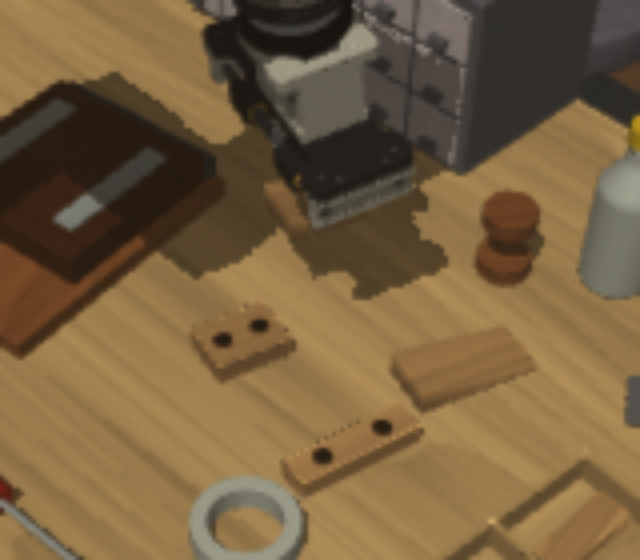

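The wedge is held, with its thick end showing at (285,205). Carrying it to the short broad bay.

Emit:
send_rows(motion=[{"hand": -1,"slide": [2,-44,8],"spin": -0.029},{"hand": -1,"slide": [2,-44,7],"spin": -0.029},{"hand": -1,"slide": [2,-44,5],"spin": -0.029},{"hand": -1,"slide": [2,-44,4],"spin": -0.029},{"hand": -1,"slide": [2,-44,3],"spin": -0.029},{"hand": -1,"slide": [2,-44,1],"spin": -0.029},{"hand": -1,"slide": [2,-44,0],"spin": -0.029},{"hand": -1,"slide": [2,-44,-1],"spin": -0.029}])

```text
time: 15.0
tool_pos: [0.6128, -0.2799, 0.0817]
tool_rot: [-0.014, 1.423, -0.093]
contact_force: [0.1, 0.2, -1.5]
opening: 0.0436
```

```bash
python3 plan.py 604 -320 80 -3.85
```

```text
tilt [ 0.147 -0.014 -0.989] tcp [ 612.8 -279.9   81.7] jaw 85.5 D [ -8.8 -40.1  -1.7] spin -0.012 N 1 F [ 0.1  0.2 -1.5] open 43.6 t 15.0 q6 -2.11
[0.9, -40.7, -5.8] -0.012
```

Emit:
send_rows(motion=[{"hand": -1,"slide": [3,-36,-6],"spin": -0.012},{"hand": -1,"slide": [2,0,0],"spin": 0}])

```text
time: 15.2
tool_pos: [0.6026, -0.3229, 0.075]
tool_rot: [-0.039, 1.423, -0.11]
contact_force: [0.5, 0.0, -1.2]
opening: 0.0434
```

```bash
python3 plan.py 604 -320 45 -3.85; python3 - <<'E'
from cell import vision
import cv2, numpy as np
p=vision.read_camera("top"); a=cv2.resize(p["pixels"][130:290,350:490],None,fx=2.8,fy=2.8)
p=vision.read_camera("side"); b=cv2.resize(p["pixels"][160:320,310:450],None,fx=2.8,fy=2.8)
cv2.imwrite("pics/g11.png",np.hstack([a,b]))
E
```

```text
tilt [ 0.147 -0.016 -0.989] tcp [ 602.6 -322.9   75. ] jaw 85.9 D [  1.4   2.9 -30. ] spin -0.005 N 1 F [ 0.5  0.  -1.2] open 43.4 t 15.2 q6 -2.19
[29.8, 3.2, -3.2] -0.005
```

View pics/g11.png

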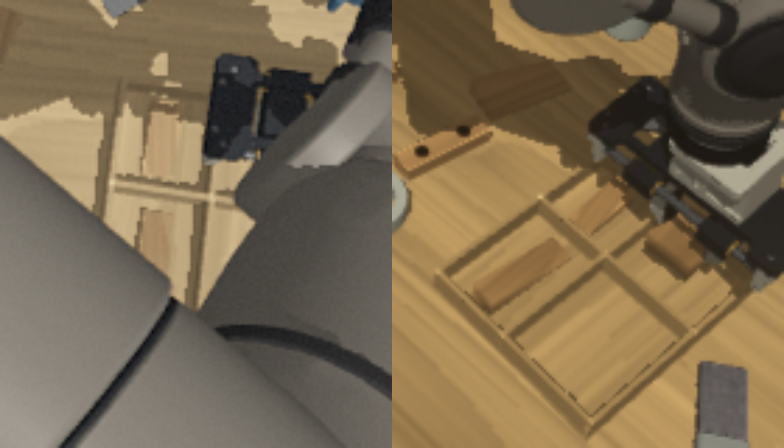

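Emit:
send_rows(motion=[{"hand": -1,"slide": [26,3,-4],"spin": 0},{"hand": -1,"slide": [15,1,-3],"spin": 0}])

```text
time: 15.5
tool_pos: [0.6047, -0.3131, 0.0349]
tool_rot: [-0.034, 1.42, -0.101]
contact_force: [-0.1, 0.3, -0.4]
opening: 0.0437
```

```bash
python3 plan.py 603 -320 15 -3.85
```

```text
tilt [ 0.15  -0.015 -0.989] tcp [ 604.7 -313.1   34.9] jaw 86.1 D [ -1.7  -6.9 -19.9] spin -0.001 N 1 F [-0.1  0.3 -0.4] open 43.7 t 15.5 q6 -2.19
[19.5, -6.9, -4.3] -0.001
```

Emit:
send_rows(motion=[{"hand": -1,"slide": [2,-6,-1],"spin": 0},{"hand": -1,"slide": [4,0,-1],"spin": 0}])

```text
time: 15.7
tool_pos: [0.6035, -0.3156, 0.0273]
tool_rot: [-0.021, 1.422, -0.085]
contact_force: [-0.0, 0.4, -0.6]
opening: 0.0433
```

```bash
python3 plan.py 603 -320 15 -3.85
```

```text
tilt [ 0.148 -0.013 -0.989] tcp [ 603.5 -315.6   27.3] jaw 86.3 D [ -0.5  -4.4 -12.3] spin 0.003 N 1 F [-0.   0.4 -0.6] open 43.3 t 15.7 q6 -2.2
[12.1, -4.4, -2.1] 0.003
```

Emit:
send_rows(motion=[{"hand": -1,"slide": [5,-4,-1],"spin": 0},{"hand": -1,"slide": [4,0,-1],"spin": 0}])

```text
time: 15.9
tool_pos: [0.6036, -0.319, 0.0188]
tool_rot: [-0.025, 1.421, -0.088]
contact_force: [0.1, -0.6, -0.7]
opening: 0.0433
```

```bash
python3 plan.py 603 -320 13 -3.85
```

```text
tilt [ 0.149 -0.013 -0.989] tcp [ 603.6 -319.    18.8] jaw 86.4 D [-0.6 -1.  -5.8] spin 0.004 N 1 F [ 0.1 -0.6 -0.7] open 43.3 t 15.9 q6 -2.21
[5.7, -1.0, -1.4] 0.004
```

Emit:
send_rows(motion=[{"hand": -1,"slide": [5,-1,-1],"spin": 0},{"hand": -1,"slide": [1,0,0],"spin": 0}])

```text
time: 16.1
tool_pos: [0.6045, -0.32, 0.0147]
tool_rot: [-0.028, 1.418, -0.091]
contact_force: [-0.2, -0.0, 0.3]
opening: 0.0452
```

```bash
python3 plan.py 603 -320 13 -3.85
```

```text
tilt [ 0.152 -0.014 -0.988] tcp [ 604.5 -320.    14.7] jaw 86.4 D [-1.5 -0.  -1.7] spin 0.004 N 1 F [-0.2 -0.   0.3] open 45.2 t 16.1 q6 -2.21
[1.4, -0.1, -1.8] 0.004
```

Contact is starting: the opening shifted from 43.3 to 45.2 mm. Releasing.

Emit:
send_rows(motion=[{"hand": 0.15,"slide": [1,0,0],"spin": 0},{"hand": 0.15,"slide": [0,0,0],"spin": 0},{"hand": 0.15,"slide": [-15,0,2],"spin": 0},{"hand": 0.15,"slide": [-40,0,6],"spin": 0},{"hand": 0.15,"slide": [-45,0,6],"spin": 0}])

```text
time: 16.6
tool_pos: [0.6001, -0.3175, 0.1116]
tool_rot: [0.019, 1.429, -0.044]
contact_force: [0.7, -0.2, -0.3]
opening: 0.0531
```

```bash
python3 plan.py 669 -62 90 -16.6; python3 - <<'E'
from cell import vision
import cv2, numpy as np
p=vision.read_camera("top"); a=cv2.resize(p["pixels"][130:290,350:490],None,fx=2.8,fy=2.8)
p=vision.read_camera("side"); b=cv2.resize(p["pixels"][160:320,310:450],None,fx=2.8,fy=2.8)
cv2.imwrite("pics/g12.png",np.hstack([a,b]))
E
```

```text
tilt [ 0.141 -0.006 -0.99 ] tcp [ 600.1 -317.5  111.6] jaw 86.4 D [ 68.9 255.5 -21.6] spin 0.226 N 6 F [ 0.7 -0.2 -0.3] open 53.1 t 16.6 q6 -2.19
[4.9, 43.2, 8.2] 0.038
[4.9, 43.5, 6.5] 0.038
[4.9, 43.7, 4.9] 0.038
[4.9, 43.9, 3.2] 0.038
[4.9, 43.9, 1.6] 0.038
[4.9, 44.0, -0.1] 0.038
```

View pics/g12.png

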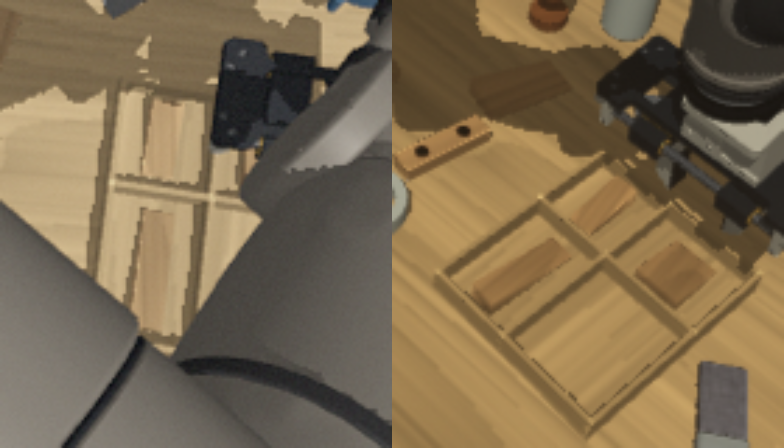

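The short broad wedge sits in its bay at (675,272) in the side crop. The long broad one is last.

Emit:
send_rows(motion=[{"hand": 0.6,"slide": [6,43,7],"spin": 0.038},{"hand": 0.6,"slide": [6,43,6],"spin": 0.038},{"hand": 0.6,"slide": [6,44,4],"spin": 0.038},{"hand": 0.6,"slide": [6,44,3],"spin": 0.038},{"hand": 0.6,"slide": [6,44,1],"spin": 0.038},{"hand": 0.6,"slide": [5,35,0],"spin": 0.038},{"hand": 0.6,"slide": [3,0,0],"spin": 0}])

```text
time: 17.4
tool_pos: [0.6755, -0.0697, 0.0963]
tool_rot: [0.164, 1.4, -0.142]
contact_force: [-0.4, -0.1, -0.2]
opening: 0.0734
```

```bash
python3 plan.py 668 -62 50 -16.6
```

```text
tilt [ 0.168 -0.024 -0.985] tcp [675.5 -69.7  96.3] jaw 72.6 D [ -7.5   7.7 -46.3] spin -0.014 N 2 F [-0.4 -0.1 -0.2] open 73.4 t 17.4 q6 -1.5
[22.1, 1.9, -8.6] -0.007
[22.1, 2.0, -8.5] -0.007
```

Emit:
send_rows(motion=[{"hand": 0.6,"slide": [26,1,-9],"spin": -0.007},{"hand": 0.6,"slide": [20,1,-8],"spin": -0.007},{"hand": 0.6,"slide": [1,0,0],"spin": 0}])

```text
time: 17.7
tool_pos: [0.6692, -0.0635, 0.0488]
tool_rot: [0.142, 1.395, -0.146]
contact_force: [0.6, 0.8, 0.4]
opening: 0.0733
```

```bash
python3 plan.py 668 -62 9 -16.6; python3 - <<'E'
from cell import vision
import cv2, numpy as np
p=vision.read_camera("top"); a=cv2.resize(p["pixels"][100:220,290:410],None,fx=3.3,fy=3.3)
p=vision.read_camera("side"); b=cv2.resize(p["pixels"][130:250,290:410],None,fx=3.3,fy=3.3)
cv2.imwrite("pics/g13.png",np.hstack([a,b]))
E
```

```text
tilt [ 0.173 -0.025 -0.985] tcp [669.2 -63.5  48.8] jaw 73.6 D [ -1.2   1.5 -39.8] spin 0.004 N 1 F [0.6 0.8 0.4] open 73.3 t 17.7 q6 -1.51
[39.0, 0.2, -8.5] 0.004
```

View pics/g13.png

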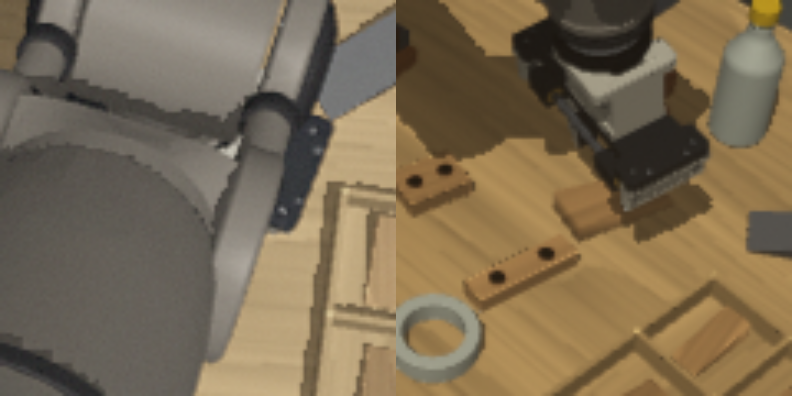

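Emit:
send_rows(motion=[{"hand": 0.6,"slide": [16,0,-4],"spin": 0},{"hand": 0.6,"slide": [10,0,-3],"spin": 0},{"hand": 0.6,"slide": [1,0,0],"spin": 0}])

```text
time: 18.1
tool_pos: [0.6727, -0.066, 0.0282]
tool_rot: [0.136, 1.382, -0.155]
contact_force: [0.3, 0.2, -0.1]
opening: 0.0733
```

```bash
python3 plan.py 668 -62 8 -16.6
```

```text
tilt [ 0.185 -0.029 -0.982] tcp [672.7 -66.   28.2] jaw 73.5 D [ -4.7   4.  -20.2] spin 0.001 N 1 F [ 0.3  0.2 -0.1] open 73.3 t 18.1 q6 -1.51
[18.8, 2.0, -9.3] 0.001
```

Emit:
send_rows(motion=[{"hand": 0.6,"slide": [12,2,-7],"spin": 0},{"hand": 0.6,"slide": [5,0,-2],"spin": 0}])

```text
time: 18.3
tool_pos: [0.6699, -0.0633, 0.0123]
tool_rot: [0.134, 1.377, -0.158]
contact_force: [-0.9, 0.2, 0.4]
opening: 0.0734
```

```bash
python3 plan.py 668 -62 8 -16.6
```

```text
tilt [ 0.19  -0.03  -0.981] tcp [669.9 -63.3  12.3] jaw 73.4 D [-1.9  1.3 -4.3] spin 0.0 N 1 F [-0.9  0.2  0.4] open 73.4 t 18.3 q6 -1.5
[3.8, 0.6, -3.0] 0.0
```

Emit:
send_rows(motion=[{"hand": 0.6,"slide": [5,1,-3],"spin": 0},{"hand": -1,"slide": [1,0,-1],"spin": 0},{"hand": -1,"slide": [1,0,-1],"spin": 0},{"hand": -1,"slide": [1,0,-1],"spin": 0},{"hand": -1,"slide": [0,0,0],"spin": 0}], grip_force=45)

```text
time: 18.8
tool_pos: [0.6676, -0.0617, 0.0051]
tool_rot: [0.132, 1.374, -0.16]
contact_force: [-0.1, 1.0, -0.1]
opening: 0.0461
```

```bash
python3 plan.py 664 -62 80 -16.6
```

```text
tilt [ 0.193 -0.031 -0.981] tcp [667.6 -61.7   5.1] jaw 73.4 D [-3.6 -0.3 74.9] spin -0.0 N 2 F [-0.1  1.  -0.1] open 46.1 t 18.8 q6 -1.5
[-37.0, 0.3, 5.6] -0.0
[-37.0, 0.3, 5.6] -0.0
```

Gripped at 46.1 mm, with about 10 mm of overlap. Lifting.

Emit:
send_rows(motion=[{"hand": -1,"slide": [-38,0,5],"spin": 0},{"hand": -1,"slide": [-42,0,6],"spin": 0}])

```text
time: 19.0
tool_pos: [0.6584, -0.0615, 0.0803]
tool_rot: [0.136, 1.388, -0.156]
contact_force: [0.7, -0.2, -0.6]
opening: 0.0458
```

```bash
python3 plan.py 486 -312 85 -3.85;  python3 - <<'E'
from cell import vision
import cv2, numpy as np
p=vision.read_camera("side"); b=cv2.resize(p["pixels"][130:250,290:410],None,fx=4,fy=4)
cv2.imwrite("pics/g14.png",b)
E
```

```text
tilt [ 0.18  -0.028 -0.983] tcp [658.4 -61.5  80.3] jaw 73.4 D [-172.4 -250.5    4.7] spin -0.223 N 7 F [ 0.7 -0.2 -0.6] open 45.8 t 19.0 q6 -1.5
[-4.1, -41.3, -12.8] -0.032
[-4.1, -40.9, -14.1] -0.032
[-4.1, -40.4, -15.4] -0.032
[-4.1, -39.9, -16.7] -0.032
[-4.1, -39.3, -18.0] -0.032
[-4.1, -38.7, -19.2] -0.032
[-4.1, -38.1, -20.4] -0.032
```

View pics/g14.png

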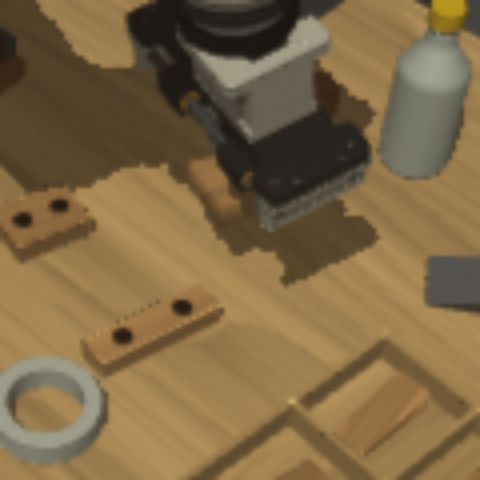

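The long broad wedge is held, with its thick end at (215,190). Carrying it to the long broad bay.

Emit:
send_rows(motion=[{"hand": -1,"slide": [-4,-41,-13],"spin": -0.032},{"hand": -1,"slide": [-3,-41,-14],"spin": -0.032},{"hand": -1,"slide": [-3,-40,-15],"spin": -0.032},{"hand": -1,"slide": [-3,-40,-17],"spin": -0.032},{"hand": -1,"slide": [-3,-39,-18],"spin": -0.032},{"hand": -1,"slide": [-3,-39,-19],"spin": -0.032},{"hand": -1,"slide": [-3,-30,-17],"spin": -0.032},{"hand": -1,"slide": [0,0,0],"spin": 0}])

```text
time: 19.85
tool_pos: [0.4956, -0.3145, 0.0926]
tool_rot: [-0.125, 1.359, -0.179]
contact_force: [-0.1, 0.2, -0.5]
opening: 0.0454
```

```bash
python3 plan.py 486 -312 60 -3.85;  python3 - <<'E'
from cell import vision
import cv2, numpy as np
p=vision.read_camera("side"); b=cv2.resize(p["pixels"][160:320,310:450],None,fx=3.2,fy=3.2)
cv2.imwrite("pics/g15.png",b)
E
```

```text
tilt [ 0.207 -0.037 -0.978] tcp [ 495.6 -314.5   92.6] jaw 86.8 D [ -9.6   2.5 -32.6] spin 0.011 N 1 F [-0.1  0.2 -0.5] open 45.4 t 19.85 q6 -2.39
[29.8, 2.9, -16.3] 0.011
```

View pics/g15.png

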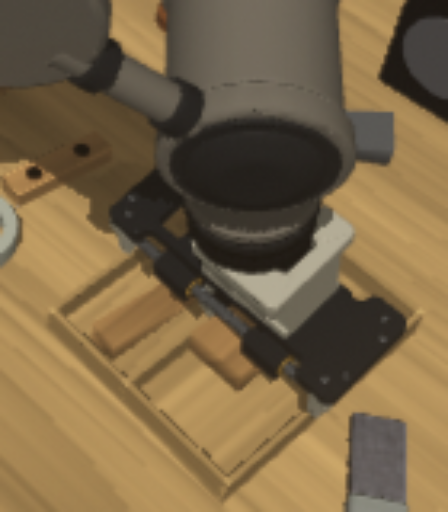

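Emit:
send_rows(motion=[{"hand": -1,"slide": [22,1,-12],"spin": 0.005},{"hand": -1,"slide": [18,0,-9],"spin": 0},{"hand": -1,"slide": [1,0,0],"spin": 0}])

```text
time: 20.2
tool_pos: [0.4863, -0.3114, 0.0483]
tool_rot: [-0.12, 1.356, -0.18]
contact_force: [-0.2, -0.2, -0.0]
opening: 0.0454
```

```bash
python3 plan.py 486 -312 13 -3.85
```

```text
tilt [ 0.21  -0.038 -0.977] tcp [ 486.3 -311.4   48.3] jaw 86.4 D [ -0.3  -0.6 -35.3] spin 0.005 N 1 F [-0.2 -0.2 -0. ] open 45.4 t 20.2 q6 -2.43
[34.5, 0.3, -7.7] 0.005
```

Emit:
send_rows(motion=[{"hand": -1,"slide": [14,0,-3],"spin": 0},{"hand": -1,"slide": [10,0,-3],"spin": 0},{"hand": -1,"slide": [2,0,0],"spin": 0}])

```text
time: 20.5
tool_pos: [0.4889, -0.3105, 0.0226]
tool_rot: [-0.124, 1.354, -0.18]
contact_force: [0.1, 0.2, 0.1]
opening: 0.0456
```

```bash
python3 plan.py 486 -312 12 -3.85;  python3 - <<'E'
from cell import vision
import cv2, numpy as np
p=vision.read_camera("side"); b=cv2.resize(p["pixels"][160:320,310:450],None,fx=3.2,fy=3.2)
cv2.imwrite("pics/g16.png",b)
E
```

```text
tilt [ 0.212 -0.039 -0.977] tcp [ 488.9 -310.5   22.6] jaw 86.6 D [ -2.9  -1.5 -10.6] spin 0.008 N 1 F [0.1 0.2 0.1] open 45.6 t 20.5 q6 -2.45
[9.8, -1.4, -5.0] 0.008
```

View pics/g16.png

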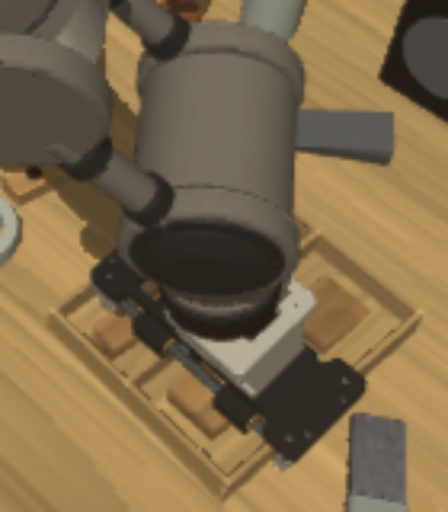

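Emit:
send_rows(motion=[{"hand": -1,"slide": [6,-1,-4],"spin": 0},{"hand": -1,"slide": [4,0,-1],"spin": 0}])

```text
time: 20.75
tool_pos: [0.4875, -0.3121, 0.0131]
tool_rot: [-0.132, 1.351, -0.188]
contact_force: [0.7, -1.1, -0.5]
opening: 0.0458
```

```bash
python3 plan.py 486 -312 12 -3.85
```

```text
tilt [ 0.215 -0.041 -0.976] tcp [ 487.5 -312.1   13.1] jaw 86.6 D [-1.5  0.1 -1.1] spin 0.009 N 1 F [ 0.7 -1.1 -0.5] open 45.8 t 20.75 q6 -2.47
[0.8, 0.0, -1.7] 0.009
```

Emit:
send_rows(motion=[{"hand": -1,"slide": [2,0,-1],"spin": 0},{"hand": 0.15,"slide": [0,0,0],"spin": 0},{"hand": 0.15,"slide": [0,0,0],"spin": 0},{"hand": 0.15,"slide": [-15,0,3],"spin": 0},{"hand": 0.15,"slide": [-40,0,8],"spin": 0},{"hand": 0.15,"slide": [-45,0,9],"spin": 0},{"hand": 0.15,"slide": [-45,0,9],"spin": 0}])

```text
time: 21.45
tool_pos: [0.481, -0.3058, 0.1567]
tool_rot: [-0.098, 1.362, -0.156]
contact_force: [1.3, -0.4, 0.7]
opening: 0.0526
```

```bash
python3 plan.py 420 0 180 -3.85
```

```text
tilt [ 0.205 -0.032 -0.978] tcp [ 481.  -305.8  156.7] jaw 86.6 D [-61.  305.8  23.3] spin 0.007 N 7 F [ 1.3 -0.4  0.7] open 52.6 t 21.45 q6 -2.36
[-6.4, 43.0, -10.2] 0.001
[-6.4, 43.0, -10.3] 0.001
[-6.4, 43.0, -10.3] 0.001
[-6.4, 43.0, -10.3] 0.001
[-6.4, 43.0, -10.4] 0.001
[-6.4, 43.0, -10.4] 0.001
[-6.4, 43.0, -10.5] 0.001
```

Emit:
send_rows(motion=[{"hand": 0.15,"slide": [-8,43,-10],"spin": 0},{"hand": 0.15,"slide": [-8,43,-10],"spin": 0},{"hand": 0.15,"slide": [-7,43,-10],"spin": 0},{"hand": 0.15,"slide": [-7,43,-10],"spin": 0},{"hand": 0.15,"slide": [-7,43,-10],"spin": 0},{"hand": 0.15,"slide": [-7,43,-10],"spin": 0},{"hand": 0.15,"slide": [-7,40,-10],"spin": 0}])

```text
time: 22.15
tool_pos: [0.4221, -0.0017, 0.1931]
tool_rot: [-0.146, 1.341, -0.214]
contact_force: [-0.5, 0.9, 0.8]
opening: 0.0528
```

```bash
python3 - <<'E'
from cell import vision, observe
import cv2, numpy as np, pickle
from h import *
print(np.round(observe()["tool_pos"],3),observe()["time"])
for n in("top","side"):
    p=vision.read_camera(n); pickle.dump(p,open(f"{n}9.pkl","wb")); cv2.imwrite(f"pics/{n}9.png",p["pixels"])
    W=cloud(p)
    if n=="top": 
        m=(W[...,2]>.03)&(abs(W[...,0]-.56)<.14)&(abs(W[...,1]-.285)<.1)
        X=W[m]; 
        for x0 in (.50,.53,.56,.6,.64): 
            s=X[abs(X[:,0]-x0)<.008]; print(x0,np.round(np.percentile(s[:,2],[5,50,90]),4))
        for t in ["wedge_long_narrow","wedge_long_broad","wedge_short_narrow","wedge_short_broad","block_long","block_short"]:
            for d in vision.cut_out(p,t):
                x=W[d["mask"]]; x=x[np.isfinite(x).all(1)]
                print(t,round(float(d["conf"]),2),np.round(d["uv"]),[np.round(q) for q in cv2.minAreaRect((x[:,:2]*1000).astype(np.float32))],np.round(np.percentile(x[:,2],[2,50,98])*1000))
p=pickle.load(open("top9.pkl","rb"))["pixels"]; a=cv2.resize(p[140:280,360:490],None,fx=3,fy=3)
p=pickle.load(open("side9.pkl","rb"))["pixels"]; b=cv2.resize(p[200:340,310:440],None,fx=3,fy=3)
cv2.imwrite("pics/f9.png",np.hstack([a,b]))
E
```

```text
[ 0.422 -0.002  0.193] 22.15
0.5 [0.0333 0.0463 0.049 ]
0.53 [0.0442 0.0475 0.0501]
0.56 [0.0444 0.0476 0.0507]
0.6 [0.0443 0.0477 0.0504]
0.64 [0.0445 0.0472 0.0494]
wedge_long_narrow 0.79 [180. 293.] [array([303., 194.]), array([218.,  41.]), np.float64(87.0)] [ 8. 17. 24.]
wedge_long_narrow 0.6 [403. 229.] [array([ 502., -224.]), array([ 31., 102.]), np.float64(85.0)] [ 6. 18. 28.]
wedge_long_broad 0.96 [404. 117.] [array([ 776., -213.]), array([ 54., 114.]), np.float64(36.0)] [ 2. 14. 23.]
wedge_long_broad 0.57 [444. 232.] [array([ 500., -315.]), array([ 55., 103.]), np.float64(88.0)] [ 6. 18. 29.]
wedge_short_narrow 0.74 [406. 176.] [array([ 617., -227.]), array([28., 71.]), np.float64(88.0)] [ 5. 17. 27.]
wedge_short_broad 0.63 [450. 190.] [array([ 604., -319.]), array([47., 64.]), np.float64(87.0)] [ 8. 18. 27.]
block_long 0.9 [336. 195.] [array([557., -66.]), array([ 29., 100.]), np.float64(79.0)] [ 1. 19. 22.]
block_long 0.4 [427. 208.] [array([ 549., -280.]), array([206., 239.]), np.float64(86.0)] [ 2.  7. 31.]
```

View pics/f9.png

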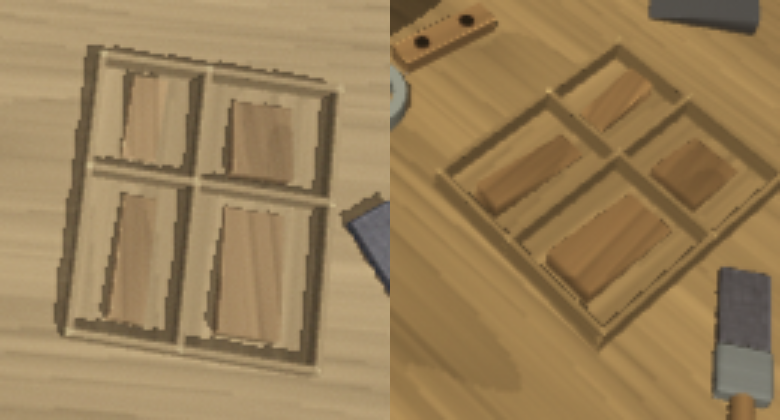

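View pics/top9.png

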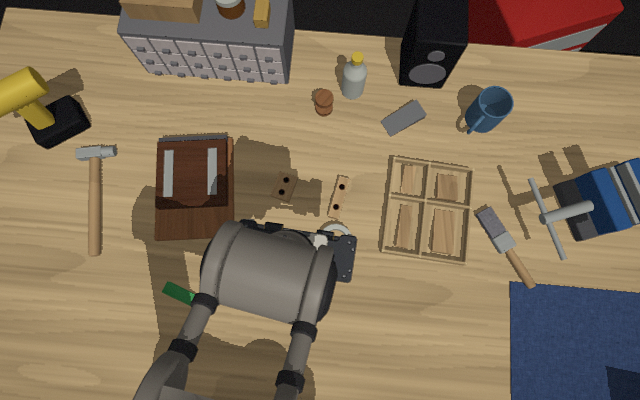

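The final crops show each wedge alone in its own bay. The plate is level at 47 mm, which is shut, and the blocks haven't moved. One more check that the wedges lie flat, then I'll hand in.

```bash
python3 - <<'E'
import pickle,numpy as np
from h import *
a=np.radians(-3.85); ex=np.array([np.cos(a),np.sin(a)]); ey=np.array([-ex[1],ex[0]])
W=np.vstack([cloud(pickle.load(open(f"{n}9.pkl","rb"))).reshape(-1,3) for n in("top","side")]); W=W[np.isfinite(W).all(1)]*1000
for t,c,L,w in [("LN",(502,-222),100,26),("LB",(498,-314),100,46),("SN",(614,-227),62,26),("SB",(604,-319),62,46)]:
    d=W[:,:2]-c; u=d@ex; v=d@ey
    m=(abs(u)<L*.36)&(abs(v)<w*.3)&(W[:,2]>7)
    g=np.linalg.lstsq(np.c_[u[m],v[m],np.ones(m.sum())],W[m,2],rcond=None)[0]; print(t,m.sum(),np.round(g,3))
E
```

```text
LN 337 [-0.183  0.029 19.155]
LB 634 [-1.8300e-01 -5.0000e-03  1.9155e+01]
SN 225 [ 2.6300e-01 -1.7000e-02  1.7763e+01]
SB 340 [-2.62e-01  1.00e-02  1.82e+01]
```

The fitted slopes match: 0.18 expected for the long wedges and 0.26 for the short ones, with almost no sideways tilt. All four lie flat.

```bash
python3 -c "
from cell import job; print(job.hand_in())"
```

```text
the job is handed in; nothing more can be done
None
```

I drew the long narrow wedge about 65 mm straight back from under the press, and the plate came down shut. I then set all four wedges in their own bays and handed the job in, at about 22 s on the robot's clock.

**Last checks:**
- **Wedges:** each lies alone in its own bay. The fitted top slopes are 0.183 for the long ones and about 0.262 for the short ones, with sideways tilt of 0.03 or less, so all four are flat.
- **Plate:** its top is level at about 47 mm, close to the 46 mm of a shut plate.
- **Left alone:** in the last top picture the two drilled blocks and the grey and green look-alikes appear where they were at the start. The network reported the long block within about 2 mm but missed the short one, which I could only see in the picture, partly in shadow. The arm partly hid the green piece.

**What went wrong:**
- **Hard touch:** while lowering onto the short broad wedge, the fingertips pressed on the bench with about 85 N at the wrist. That is under the 120 N limit, and I backed off at once.
- **Drifting tilt:** the tool's tilt grew from 0 to about 13 degrees over the run. I could not correct it with the moves available, but the placings still came out flat.

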